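# Lap the cage cards on the index board

### The job

The cage-card holders lying about the bench are to go up on the sloping index board as one lapped row, so that the cards can be checked off together by their title strips. Loosen the clamp knob of the foot stop, slide the stop down until its uphill face is on the lowest ruled line, and tighten the clamp again. Then lay all the holders face up in one straight row between the two long fine lines, title strips downhill, like roof slates: the first with its tail on the seat against the stop, each next one lapping over the head of the one below with its tail edge over the next ruled line, leaving no line out; leave the other things on the bench where they are.

Things in the scene. Friction and masses are not known exactly. Their poses are not given: they have to be found in the camera images.
- slope: Light grey non-slip surface of the fixed index board, pitched 22 degrees, low edge to the robot. Origin on it where the lowest black line crosses the middle of the row; x uphill along the surface, y left, z out of it. Spans x -40 to 350, y -115 to 97 mm. Black exposure lines across every 50 mm, x = 0 to 300 mm; finer lines at y = -34 and 34 mm bound the row. The stop's rail runs along the left edge, below the surface.
- second_line (a point): Point of the surface on the second exposure line (50 mm uphill of the lowest), middle of the row; axes as slope. Rightly lapped holders, 50 mm apart, each lie 8 degrees flatter than the surface: head end down on the surface, tail underside 12.6 mm above it, on the head of the holder below. The first lies the same way, tail on the stop's seat.
- stop_face (a point): Point on the uphill face of the foot stop at seat level, 12.6 mm above the surface, middle of the row; axes as slope. The stop is a dark steel cross bar 9 mm thick, top 22 mm above the surface, from y -36 to 142 mm; uphill of its face a tilted seat, 64 mm wide and 17 mm deep, carries the first tail. It is one piece with the carriage block, 142x38 mm, at y 104 to 142 mm, top flush with the surface.
- foot_stop (a joint): Position of the foot stop along the slope in m, growing uphill, 0 to 0.115; at 0.020 its uphill face is on the lowest line. Starts at 0.050 to 0.100. Slides with about 3 N when the clamp is free and stays where it is left; a tight clamp holds it by friction against more than 25 N.
- clamp_knob (a joint): Angle of the clamp knob in rad: 0 fully tight (end stop), growing counter-clockwise seen from above the board (loosening), up to 1.5. Free from about 0.5 on, tight below 0.3. Starts at 0 to 0.1. Takes about 0.1 N m to turn, 0.2 N m for the last of the tightening.
- knob_grip (a point): Grip point of the black clamp knob on its axis (square to the slope), 10 mm below its top, 20 mm above the surface, 105 mm uphill of the stop face, 123 mm left of the middle of the row. Straight grip bar 44 mm long, 14 mm wide, 24 mm high, on a disc 34 mm across, 6 mm high. The point turns with it: x along the bar, y across, z up the axis; at 0 the bar runs uphill. The carriage can be slid by it.
- card_1: Flat rigid grey cage-card holder (4 to 6 of these are present, all alike), 90x60x7 mm, 50 g; white ruled card on its face, black-framed white title strip across the tail end. Origin: centre of the underside; x along the length from tail (x = -45 mm) to plain head (+45 mm), y across, z out of the face. Starts face up on the bench, tail roughly towards the robot.
- card_1_tail (a point): Middle of the lower tail edge of card_1 (the title-strip end), on the underside; axes as the holder's.
- card_2: Flat rigid grey cage-card holder (4 to 6 of these are present, all alike), 90x60x7 mm, 50 g; white ruled card on its face, black-framed white title strip across the tail end. Origin: centre of the underside; x along the length from tail (x = -45 mm) to plain head (+45 mm), y across, z out of the face. Starts face up on the bench, tail roughly towards the robot.
- card_2_tail (a point): Middle of the lower tail edge of card_2 (the title-strip end), on the underside; axes as the holder's.
- card_3: Flat rigid grey cage-card holder (4 to 6 of these are present, all alike), 90x60x7 mm, 50 g; white ruled card on its face, black-framed white title strip across the tail end. Origin: centre of the underside; x along the length from tail (x = -45 mm) to plain head (+45 mm), y across, z out of the face. Starts face up on the bench, tail roughly towards the robot.
- card_3_tail (a point): Middle of the lower tail edge of card_3 (the title-strip end), on the underside; axes as the holder's.
- card_4: Flat rigid grey cage-card holder (4 to 6 of these are present, all alike), 90x60x7 mm, 50 g; white ruled card on its face, black-framed white title strip across the tail end. Origin: centre of the underside; x along the length from tail (x = -45 mm) to plain head (+45 mm), y across, z out of the face. Starts face up on the bench, tail roughly towards the robot.
- card_4_tail (a point): Middle of the lower tail edge of card_4 (the title-strip end), on the underside; axes as the holder's.
- card_5: Flat rigid grey cage-card holder (4 to 6 of these are present, all alike), 90x60x7 mm, 50 g; white ruled card on its face, black-framed white title strip across the tail end. Origin: centre of the underside; x along the length from tail (x = -45 mm) to plain head (+45 mm), y across, z out of the face. Starts face up on the bench, tail roughly towards the robot.
- card_5_tail (a point): Middle of the lower tail edge of card_5 (the title-strip end), on the underside; axes as the holder's.
- card_6: Flat rigid grey cage-card holder (4 to 6 of these are present, all alike), 90x60x7 mm, 50 g; white ruled card on its face, black-framed white title strip across the tail end. Origin: centre of the underside; x along the length from tail (x = -45 mm) to plain head (+45 mm), y across, z out of the face. Starts face up on the bench, tail roughly towards the robot.
- card_6_tail (a point): Middle of the lower tail edge of card_6 (the title-strip end), on the underside; axes as the holder's.
- timer: Bystander: small light-grey lab timer, 70x62x20 mm, lying. Origin: centre of the underside.
- tape_roll: Bystander: roll of label tape, 68 mm across, 19 mm high, lying. Origin: centre of the underside.
- petri_a: Bystander: shut petri dish, 68 mm across, 14 mm high. Origin: centre of the underside.
- marker: Bystander: marker pen, 132 mm long, lying. Origin: centre of the underside.
- forceps: Bystander: steel forceps, 120 mm long, lying. Origin: centre of the underside.
- beaker: Bystander: small glass beaker, 58 mm across, 60 mm high. Origin: centre of the underside.
There are look-alikes about, which are no part of the job. What is shaped like the card_2 but brown or turquoise is not meant.

How it is judged:
On the way, in this order (a step that is already met when the one before it is completed fails the run):
1. The clamp knob is loosened (at least 0.6 rad open) (value of joint clamp_knob above 0.6 rad), for 0.1 s.
2. The foot stop stands on the lowest line (within 5 mm) and the clamp is tight again (below 0.3 rad) (value of joint foot_stop between 0.015 and 0.025 m and value of joint clamp_knob below 0.3 rad), for 0.2 s.
3. A first holder lies with its tail on the seat of the foot stop (((x of card_1_tail in the frame of slope between -0.008 and 0.008 m and y of card_1_tail in the frame of slope between -0.01 and 0.01 m and y of card_1 in the frame of slope between -0.01 and 0.01 m and angle between the y axis of card_1 and the y axis of slope, either way round below 0.14 rad and angle between card_1's own z axis and vertical below 0.5 rad and z of card_1_tail in the frame of slope between 0.006 and 0.022 m and x of card_1 in the frame of slope above 0.03 m) or (x of card_2_tail in the frame of slope between -0.008 and 0.008 m and y of card_2_tail in the frame of slope between -0.01 and 0.01 m and y of card_2 in the frame of slope between -0.01 and 0.01 m and angle between the y axis of card_2 and the y axis of slope, either way round below 0.14 rad and angle between card_2's own z axis and vertical below 0.5 rad and z of card_2_tail in the frame of slope between 0.006 and 0.022 m and x of card_2 in the frame of slope above 0.03 m) or (x of card_3_tail in the frame of slope between -0.008 and 0.008 m and y of card_3_tail in the frame of slope between -0.01 and 0.01 m and y of card_3 in the frame of slope between -0.01 and 0.01 m and angle between the y axis of card_3 and the y axis of slope, either way round below 0.14 rad and angle between card_3's own z axis and vertical below 0.5 rad and z of card_3_tail in the frame of slope between 0.006 and 0.022 m and x of card_3 in the frame of slope above 0.03 m) or (x of card_4_tail in the frame of slope between -0.008 and 0.008 m and y of card_4_tail in the frame of slope between -0.01 and 0.01 m and y of card_4 in the frame of slope between -0.01 and 0.01 m and angle between the y axis of card_4 and the y axis of slope, either way round below 0.14 rad and angle between card_4's own z axis and vertical below 0.5 rad and z of card_4_tail in the frame of slope between 0.006 and 0.022 m and x of card_4 in the frame of slope above 0.03 m) or (x of card_5_tail in the frame of slope between -0.008 and 0.008 m and y of card_5_tail in the frame of slope between -0.01 and 0.01 m and y of card_5 in the frame of slope between -0.01 and 0.01 m and angle between the y axis of card_5 and the y axis of slope, either way round below 0.14 rad and angle between card_5's own z axis and vertical below 0.5 rad and z of card_5_tail in the frame of slope between 0.006 and 0.022 m and x of card_5 in the frame of slope above 0.03 m) or (x of card_6_tail in the frame of slope between -0.008 and 0.008 m and y of card_6_tail in the frame of slope between -0.01 and 0.01 m and y of card_6 in the frame of slope between -0.01 and 0.01 m and angle between the y axis of card_6 and the y axis of slope, either way round below 0.14 rad and angle between card_6's own z axis and vertical below 0.5 rad and z of card_6_tail in the frame of slope between 0.006 and 0.022 m and x of card_6 in the frame of slope above 0.03 m))), for 0.2 s.
At the end, for the whole second after the job is handed in: Stop within 5 mm of the lowest line, clamp below 0.3 rad. Holders at rest, face up, tail downhill, one per line from the lowest up, none skipped: tail within 8 mm of its line, 6 to 22 mm above the surface (lapped or on the seat), 10 mm of the row's middle, square to 0.14 rad (all of step 2 and y of card_1_tail in the frame of slope between -0.01 and 0.01 m and y of card_1 in the frame of slope between -0.01 and 0.01 m and angle between the y axis of each of card_1, card_2, card_3, card_4, card_5, card_6 and the y axis of slope, either way round below 0.14 rad and angle between each of card_1, card_2, card_3, card_4, card_5, card_6's own z axis and vertical below 0.5 rad and z of card_1_tail in the frame of slope between 0.006 and 0.022 m and ((x of card_1_tail in the frame of slope between -0.008 and 0.008 m and x of card_1 in the frame of slope above 0.03 m) or (x of card_1_tail in the frame of slope between 0.042 and 0.058 m and x of card_1 in the frame of slope above 0.08 m) or (x of card_1_tail in the frame of slope between 0.092 and 0.108 m and x of card_1 in the frame of slope above 0.13 m) or (x of card_1_tail in the frame of slope between 0.142 and 0.158 m and x of card_1 in the frame of slope above 0.18 m) or (x of card_1_tail in the frame of slope between 0.192 and 0.208 m and x of card_1 in the frame of slope above 0.23 m) or (x of card_1_tail in the frame of slope between 0.242 and 0.258 m and x of card_1 in the frame of slope above 0.28 m)) and (x of card_1_tail in the frame of slope between -0.008 and 0.008 m or x of card_2_tail in the frame of card_1 between -0.112 and -0.078 m or x of card_3_tail in the frame of card_1 between -0.112 and -0.078 m or x of card_4_tail in the frame of card_1 between -0.112 and -0.078 m or x of card_5_tail in the frame of card_1 between -0.112 and -0.078 m or x of card_6_tail in the frame of card_1 between -0.112 and -0.078 m) and linear speed of each of card_1, card_2, card_3, card_4, card_5, card_6 below 0.02 m/s and y of card_2_tail in the frame of slope between -0.01 and 0.01 m and y of card_2 in the frame of slope between -0.01 and 0.01 m and z of card_2_tail in the frame of slope between 0.006 and 0.022 m and ((x of card_2_tail in the frame of slope between -0.008 and 0.008 m and x of card_2 in the frame of slope above 0.03 m) or (x of card_2_tail in the frame of slope between 0.042 and 0.058 m and x of card_2 in the frame of slope above 0.08 m) or (x of card_2_tail in the frame of slope between 0.092 and 0.108 m and x of card_2 in the frame of slope above 0.13 m) or (x of card_2_tail in the frame of slope between 0.142 and 0.158 m and x of card_2 in the frame of slope above 0.18 m) or (x of card_2_tail in the frame of slope between 0.192 and 0.208 m and x of card_2 in the frame of slope above 0.23 m) or (x of card_2_tail in the frame of slope between 0.242 and 0.258 m and x of card_2 in the frame of slope above 0.28 m)) and (x of card_2_tail in the frame of slope between -0.008 and 0.008 m or x of card_1_tail in the frame of card_2 between -0.112 and -0.078 m or x of card_3_tail in the frame of card_2 between -0.112 and -0.078 m or x of card_4_tail in the frame of card_2 between -0.112 and -0.078 m or x of card_5_tail in the frame of card_2 between -0.112 and -0.078 m or x of card_6_tail in the frame of card_2 between -0.112 and -0.078 m) and y of card_3_tail in the frame of slope between -0.01 and 0.01 m and y of card_3 in the frame of slope between -0.01 and 0.01 m and z of card_3_tail in the frame of slope between 0.006 and 0.022 m and ((x of card_3_tail in the frame of slope between -0.008 and 0.008 m and x of card_3 in the frame of slope above 0.03 m) or (x of card_3_tail in the frame of slope between 0.042 and 0.058 m and x of card_3 in the frame of slope above 0.08 m) or (x of card_3_tail in the frame of slope between 0.092 and 0.108 m and x of card_3 in the frame of slope above 0.13 m) or (x of card_3_tail in the frame of slope between 0.142 and 0.158 m and x of card_3 in the frame of slope above 0.18 m) or (x of card_3_tail in the frame of slope between 0.192 and 0.208 m and x of card_3 in the frame of slope above 0.23 m) or (x of card_3_tail in the frame of slope between 0.242 and 0.258 m and x of card_3 in the frame of slope above 0.28 m)) and (x of card_3_tail in the frame of slope between -0.008 and 0.008 m or x of card_1_tail in the frame of card_3 between -0.112 and -0.078 m or x of card_2_tail in the frame of card_3 between -0.112 and -0.078 m or x of card_4_tail in the frame of card_3 between -0.112 and -0.078 m or x of card_5_tail in the frame of card_3 between -0.112 and -0.078 m or x of card_6_tail in the frame of card_3 between -0.112 and -0.078 m) and y of card_4_tail in the frame of slope between -0.01 and 0.01 m and y of card_4 in the frame of slope between -0.01 and 0.01 m and z of card_4_tail in the frame of slope between 0.006 and 0.022 m and ((x of card_4_tail in the frame of slope between -0.008 and 0.008 m and x of card_4 in the frame of slope above 0.03 m) or (x of card_4_tail in the frame of slope between 0.042 and 0.058 m and x of card_4 in the frame of slope above 0.08 m) or (x of card_4_tail in the frame of slope between 0.092 and 0.108 m and x of card_4 in the frame of slope above 0.13 m) or (x of card_4_tail in the frame of slope between 0.142 and 0.158 m and x of card_4 in the frame of slope above 0.18 m) or (x of card_4_tail in the frame of slope between 0.192 and 0.208 m and x of card_4 in the frame of slope above 0.23 m) or (x of card_4_tail in the frame of slope between 0.242 and 0.258 m and x of card_4 in the frame of slope above 0.28 m)) and (x of card_4_tail in the frame of slope between -0.008 and 0.008 m or x of card_1_tail in the frame of card_4 between -0.112 and -0.078 m or x of card_2_tail in the frame of card_4 between -0.112 and -0.078 m or x of card_3_tail in the frame of card_4 between -0.112 and -0.078 m or x of card_5_tail in the frame of card_4 between -0.112 and -0.078 m or x of card_6_tail in the frame of card_4 between -0.112 and -0.078 m) and y of card_5_tail in the frame of slope between -0.01 and 0.01 m and y of card_5 in the frame of slope between -0.01 and 0.01 m and z of card_5_tail in the frame of slope between 0.006 and 0.022 m and ((x of card_5_tail in the frame of slope between -0.008 and 0.008 m and x of card_5 in the frame of slope above 0.03 m) or (x of card_5_tail in the frame of slope between 0.042 and 0.058 m and x of card_5 in the frame of slope above 0.08 m) or (x of card_5_tail in the frame of slope between 0.092 and 0.108 m and x of card_5 in the frame of slope above 0.13 m) or (x of card_5_tail in the frame of slope between 0.142 and 0.158 m and x of card_5 in the frame of slope above 0.18 m) or (x of card_5_tail in the frame of slope between 0.192 and 0.208 m and x of card_5 in the frame of slope above 0.23 m) or (x of card_5_tail in the frame of slope between 0.242 and 0.258 m and x of card_5 in the frame of slope above 0.28 m)) and (x of card_5_tail in the frame of slope between -0.008 and 0.008 m or x of card_1_tail in the frame of card_5 between -0.112 and -0.078 m or x of card_2_tail in the frame of card_5 between -0.112 and -0.078 m or x of card_3_tail in the frame of card_5 between -0.112 and -0.078 m or x of card_4_tail in the frame of card_5 between -0.112 and -0.078 m or x of card_6_tail in the frame of card_5 between -0.112 and -0.078 m) and y of card_6_tail in the frame of slope between -0.01 and 0.01 m and y of card_6 in the frame of slope between -0.01 and 0.01 m and z of card_6_tail in the frame of slope between 0.006 and 0.022 m and ((x of card_6_tail in the frame of slope between -0.008 and 0.008 m and x of card_6 in the frame of slope above 0.03 m) or (x of card_6_tail in the frame of slope between 0.042 and 0.058 m and x of card_6 in the frame of slope above 0.08 m) or (x of card_6_tail in the frame of slope between 0.092 and 0.108 m and x of card_6 in the frame of slope above 0.13 m) or (x of card_6_tail in the frame of slope between 0.142 and 0.158 m and x of card_6 in the frame of slope above 0.18 m) or (x of card_6_tail in the frame of slope between 0.192 and 0.208 m and x of card_6 in the frame of slope above 0.23 m) or (x of card_6_tail in the frame of slope between 0.242 and 0.258 m and x of card_6 in the frame of slope above 0.28 m)) and (x of card_6_tail in the frame of slope between -0.008 and 0.008 m or x of card_1_tail in the frame of card_6 between -0.112 and -0.078 m or x of card_2_tail in the frame of card_6 between -0.112 and -0.078 m or x of card_3_tail in the frame of card_6 between -0.112 and -0.078 m or x of card_4_tail in the frame of card_6 between -0.112 and -0.078 m or x of card_5_tail in the frame of card_6 between -0.112 and -0.078 m) and distance between card_1 and card_2 above 0.03 m and distance between each of card_1, card_2 and card_3 above 0.03 m and distance between each of card_1, card_2, card_3 and card_4 above 0.03 m and distance between each of card_1, card_2, card_3, card_4 and card_5 above 0.03 m and distance between each of card_1, card_2, card_3, card_4, card_5 and card_6 above 0.03 m); the robot touches nothing.
It fails at once if One of the bystanders (timer, tape roll, petri dish, marker, forceps, beaker) is shifted by more than 3 cm (distance of any of timer, tape_roll, petri_a, marker, forceps, beaker from where it was at the start of the episode above 0.03 m).
Of card_1, card_2, card_3, card_4, card_5, card_6 only 4 to 6 are there at a start; the rules pass over those that are not, and their reading is None.
At some moment in a run one of card_1, card_2, card_3, card_4, card_5, card_6 may be knocked a few centimetres aside while the robot is not near it.
Once in a run the grip may slacken for a moment while it holds something.
It also fails if it takes over 210 s, if anything falls off the work surface, if the arm or the gripper's body presses on something with over 40 N, if the wrist force passes 120 N, or if a joint passes its speed limit or range.

### The arm

A 7-joint arm with a two-finger parallel gripper is mounted at the origin on a cart in front of the work surface, level with it; the furniture and walls round the work are solid. World frame = base frame: x ahead of the robot, y to its left, z up, the work surface at z = 0. Lengths are in m, angles in rad, forces in N, time in s.
With the tool pointing down it reaches from about 0.4 to 0.875 m from the base axis. Payload 19.3 kg.
Tool frame: the origin (TCP) lies midway between the tips of the shut fingers; the grasp point (between the pads) lies 19 mm behind it; z points along the fingers, y is the line along which they close (so a half turn about z gives the same grasp; the last joint's range is limited). The gripper opens to 85 mm and grips with 20 to 120 N. Pads are 22 mm wide; open, the fingers measure 114 mm over their backs; the gripper's body (76 mm by 85 mm) begins 54 mm behind the grasp point. The pads swing forward as they close: fully open they stand 13 mm farther back than shut.
Start: joints at [-1.175, 0.521, -0.036, 1.599, 0.021, 1.021, -0.113], TCP at [0.281, 0.558, 0.231] pointing down, gripper open.
Joint ranges: [-2.91, 2.91], [-0.3, 2.13], [-1.5, 1.42], [0.17, 2.43], [-1.26, 4.41], [0.16, 1.93], [-2.52, 2.52]. Speed limits (rad/s): [1.89, 1.89, 2.39, 2.39, 3.01, 3.01, 3.01].

### API

Orientations are given as [roll, pitch, yaw] about the fixed x, y, z axes, in that order (R = Rz(yaw) Ry(pitch) Rx(roll)).
In Python, from workcell import bot gives the robot as it stands.
- The arm moves only by the tool move_arm, never from a script. Its argument "series" is a list of rows, each a list of 3 entries, a list of its own where there are three numbers: the shift along the tool's x, y, z in cm, then the turn, a rotation vector about the tool's x, y, z in rad, then the opening in per cent of the stroke, from 0 (shut) to 100 (fully open). A call has 1 to 20 rows; each row is the pose to reach, as a shift and turn from the pose commanded when the call began, along the tool's axes at that moment; what a row does not reach only later rows make up. A row lasts 1/12 s, in which the tool goes at most 41.7 mm and 7.16 degrees, less where a joint would pass 70% of its speed; a pose out of reach is approached as far as the arm can. A call with a gripper value outside its range is refused whole. The fingers move at their own pace and stop on an object; "squeeze" is the grip in N (left out, the last holds). Time passes only in rows, so rows that repeat a pose let the fingers close. It gives the time, the measured TCP pose, the force, the opening and the grip force at its end, in the units of the state.
- bot.observe(): the state, without advancing time (a new reading comes with each control period).
- bot.grab_frame(name): name is "side" or "top"; returns (picture, depth): 384x512x3 uint8, red, green, blue; 384x512 float32, m along the optical axis (not along the pixel's ray), 0 where there is no reading.
- bot.camera_params(name): a dict with "fovy" (degrees; the focal length in pixels is half the picture's height over the tangent of half this angle, whatever the lens; pixels are square), "cx", "cy" (the principal point, pixels), "dist_coeffs" ([k1, k2, p1, p2, k3] as OpenCV has them; the pictures are not rectified), "R" (3x3) and "t" (3): a world point X has camera coordinates R X + t. Camera axes: x right, y down, z forward; pixel columns grow to the right and rows downward; lengths in m; the calibration is good to about 2 mm. A picture is of the moment at which its call begins. camera_params takes no time and is no camera call.
- bot.job_done(): hands the job in; it is judged then, once.
Trained networks look in the newest picture that a camera, given by its name, has taken for a name from the list of things; names that differ only in an ending like _2 or _b are one class to them, and where a whole thing is asked for, a point or a joint stands for the part that bears it (a point fixed in the world has none). Each returns a list of dicts, best first, with "conf" (0 to 1); they miss things now and then, are a little off and sometimes report something else, mostly with a low value. They report only what shows in the picture. A call takes as long as a camera call. They do not tell look-alikes from the thing itself.
- bot.find_in(camera, thing): "bbox" ([left, top, right, bottom] in pixels, round what is visible of it).
- bot.trace(camera, thing): "mask" (384x512 bool, what is visible of it) and "bbox" ([left, top, right, bottom] in pixels, round what is visible of it).
The state is a dict: "clock": time; "qpos": joint angles; "qd": joint speeds; "joint_efforts": joint torques, N m; "position": TCP position; "tool_rot": TCP orientation; "force": force on the tool from outside, world axes, zero at the start; "moment": the same for the moment, N m; "grip_width": finger opening in m; "finger_force": force on a finger pad.
Only numpy, scipy, OpenCV 4.12 (cv2) and the standard library are available. Lean on these libraries where they do the work, as an engineer would, in place of code of your own. Each camera call takes 0.05 s, during which the arm holds its last target. There are 200 camera calls.

## Working session

There is one attempt and no reset: what is moved stays moved. The work goes in short steps, Python scripts to look and compute and a tool call to move; the robot and the scene stay as the last step left them, time stands still between calls to the robot, and variables do not carry over. Pictures are saved under pics/ and viewed, at most 14 in all, crops included, and the job is handed in when it is done.

Besides the shell and the picture viewer there is one more tool, called after "Request:" as name(argument=value, ...), one argument or row to a line, values as JSON. move_arm: Moves the arm, as the interface text tells. Its arguments: {"type":"object","properties":{"series":{"type":"array"},"squeeze":{"type":"number"}},"required":["series"]}

```bash
mkdir -p pics; ls; cat > h.py <<'E'
import numpy as np, cv2
from workcell import bot
from scipy.spatial.transform import Rotation as Ro
def K(n):
    c=bot.camera_params(n); f=192/np.tan(np.radians(c["fovy"])/2)
    return np.array([[f,0,c["cx"]],[0,f,c["cy"]],[0,0,1]]),np.array(c["dist_coeffs"],float),np.array(c["R"]),np.array(c["t"])
def px2w(n,uv,d):
    k,D,R,t=K(n); p=cv2.undistortPoints(np.array(uv,float).reshape(-1,1,2),k,D)[:,0]
    d=np.asarray(d,float).reshape(-1,1); return (np.c_[p*d,d]-t)@R
def cloud(n,dep):
    v,u=np.mgrid[:384,:512]; return px2w(n,np.c_[u.ravel(),v.ravel()],dep.ravel()).reshape(384,512,3)
def w2px(n,X):
    k,D,R,t=K(n); return cv2.projectPoints(np.array(X,float).reshape(-1,3),cv2.Rodrigues(R)[0],t,k,D)[0][:,0]
def onplane(n,uv,p0,nrm):
    k,D,R,t=K(n); p=cv2.undistortPoints(np.array(uv,float).reshape(-1,1,2),k,D)[:,0]
    r=np.c_[p,np.ones(len(p))]@R; c=-R.T@t
    return c+r*(((np.array(p0)-c)@nrm)/(r@nrm))[:,None]
E
python3 - <<'E'
from h import *
s=bot.observe(); print({k:np.round(v,3) for k,v in s.items()})
for n in("top","side"):
    im,d=bot.grab_frame(n); cv2.imwrite(f"pics/{n}0.png",cv2.resize(im[:,:,::-1],(800,600),interpolation=cv2.INTER_CUBIC)); np.save(f"{n}0.npy",d); cv2.imwrite(f"{n}0raw.png",im[:,:,::-1])
    c=bot.camera_params(n); print(n,c["fovy"],-np.array(c["R"]).T@np.array(c["t"]),c["dist_coeffs"],np.round(c["R"],2).tolist())
    for th in("card_1","clamp_knob","foot_stop"):
        for r in bot.trace(n,th):
            m=r["mask"]; P=cloud(n,d)[m&(d>0)]; print(n,th,round(r["conf"],2),np.round(r["bbox"]),np.round(np.median(P,0),3),m.sum(),im[m].mean(0).round())
E
```

```text
pics
{'clock': np.float64(0.0), 'qpos': array([-1.175,  0.522, -0.036,  1.6  ,  0.021,  1.021, -0.113]), 'qd': array([ 0.   , -0.002,  0.   ,  0.001,  0.001,  0.   , -0.   ]), 'joint_efforts': array([-0.0000e+00, -9.2712e+01,  1.9800e+00, -3.6994e+01,  1.8000e-02,
        8.0000e-03, -0.0000e+00]), 'position': array([0.281, 0.558, 0.231]), 'tool_rot': array([-3.14 ,  0.   ,  2.676]), 'force': array([-0.246,  0.27 , -0.259]), 'moment': array([-0.029, -0.002,  0.001]), 'finger_force': np.float64(0.0), 'grip_width': np.float64(0.085)}
top 51.71033259430813 [0.3715996  0.05668828 1.38612305] [-0.14080424  0.          0.          0.          0.        ] [[0.02, -1.0, -0.01], [-0.99, -0.02, -0.11], [0.11, 0.01, -0.99]]
top card_1 0.92 [369. 154. 385. 178.] [ 0.611 -0.341  0.007] 414 [213. 213. 202.]
top card_1 0.91 [140. 189. 161. 217.] [0.463 0.45  0.007] 424 [216. 215. 204.]
top card_1 0.79 [ 98. 198. 128. 221.] [0.437 0.586 0.007] 456 [128.  85.  56.]
top card_1 0.71 [201. 179. 227. 212.] [0.496 0.228 0.007] 491 [ 71. 183. 172.]
top card_1 0.67 [389. 186. 419. 216.] [ 0.485 -0.446  0.00
[... 899 characters left out ...]
 187.] [0.496 0.23  0.01 ] 226 [ 75. 163. 151.]
side card_1 0.73 [294. 289. 328. 319.] [ 0.612 -0.346  0.008] 647 [215. 208. 194.]
side card_1 0.64 [237. 159. 264. 171.] [0.574 0.349 0.009] 218 [199. 192. 177.]
side card_1 0.58 [208. 147. 230. 157.] [0.463 0.446 0.01 ] 185 [206. 199. 182.]
side card_1 0.57 [203. 128. 218. 145.] [0.439 0.584 0.01 ] 148 [122.  78.  55.]
side clamp_knob 0.65 [258. 169. 266. 185.] [0.574 0.084 0.121] 95 [47. 45. 44.]
side clamp_knob 0.61 [238. 156. 262. 169.] [0.574 0.349 0.01 ] 195 [210. 203. 187.]
side foot_stop 0.59 [231. 282. 268. 316.] [ 0.456 -0.301  0.008] 654 [211. 205. 190.]
side foot_stop 0.56 [231. 175. 275. 220.] [0.506 0.083 0.084] 491 [84. 82. 80.]
```

View pics/top0.png

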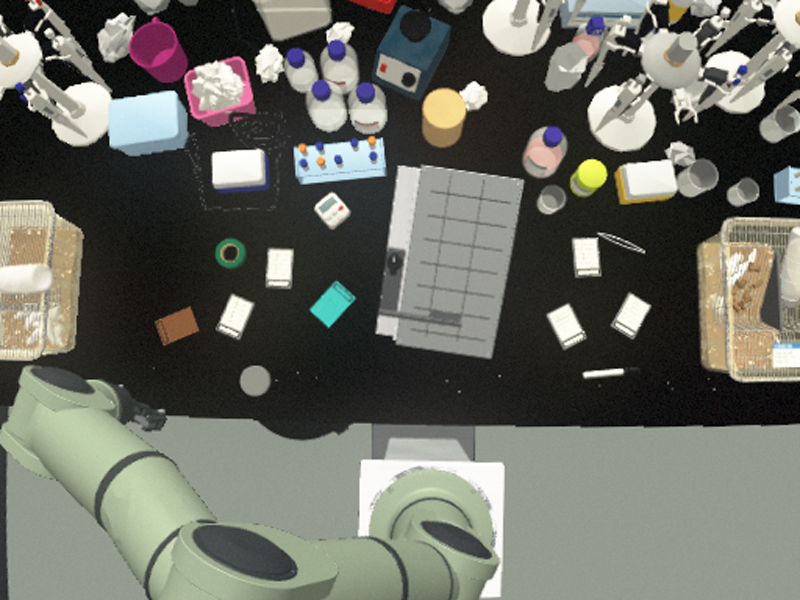

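View pics/side0.png

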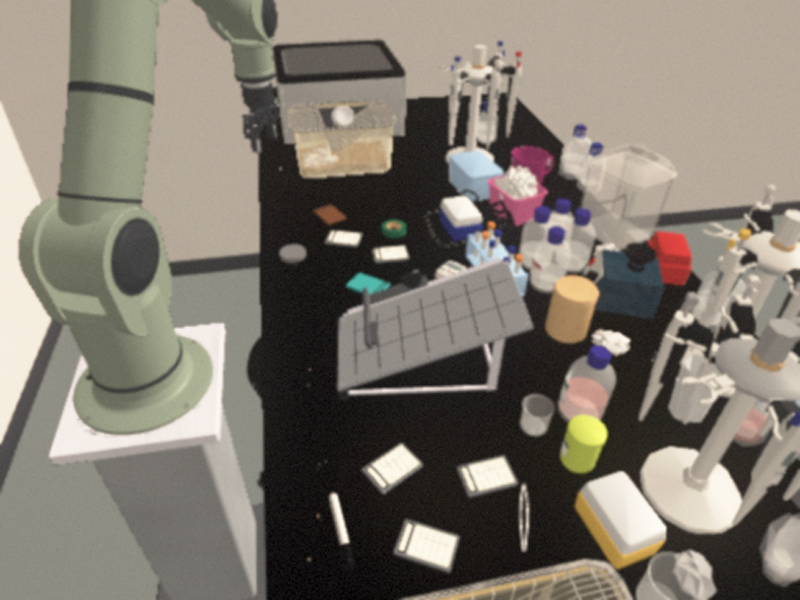

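The top view shows five white holders at (279,268), (235,316), (586,257), (566,326) and (631,315). The brown one (178,326) and the turquoise one (332,304) are look-alikes. The board is at (455,260), with the knob at (394,262). The side view agrees.

```bash
cat >> h.py <<'E'
def cardfit(n,im,z,c0,up=4):
    """rect of a bright holder near world xy c0 on the bench: centre, yaw (tail->head), size"""
    u,v=w2px(n,[[*c0,z]])[0]; r=26 if n=="top" else 32
    x0,y0=int(u)-r,int(v)-r; x0=max(x0,0);y0=max(y0,0)
    g=cv2.cvtColor(im[y0:y0+2*r,x0:x0+2*r],cv2.COLOR_RGB2GRAY)
    G=cv2.resize(g,None,fx=up,fy=up,interpolation=cv2.INTER_CUBIC)
    G=(G>75).astype(np.uint8); G=cv2.morphologyEx(G,cv2.MORPH_CLOSE,np.ones((9,9)))
    cs=cv2.findContours(G,cv2.RETR_EXTERNAL,cv2.CHAIN_APPROX_NONE)[0]
    q=[np.array([(u-x0)*up,(v-y0)*up])]
    c=min(cs,key=lambda c:1e6*(cv2.contourArea(c)<1500)+np.linalg.norm(c[:,0].mean(0)-q[0]))[:,0]
    uv=(c+.5)/up-.5+[x0,y0]
    W=onplane(n,uv,[0,0,z],np.array([0,0,1.]))[:,:2]
    (cx,cy),_,_=cv2.minAreaRect((W*1000).astype(np.float32)); b=cv2.boxPoints(cv2.minAreaRect((W*1000).astype(np.float32)))
    e=[b[1]-b[0],b[2]-b[1]]; l=max(e,key=np.linalg.norm); s=min(e,key=np.linalg.norm)
    if l[0]<0:l=-l
    return np.array([cx,cy])/1000,np.arctan2(l[1],l[0]),np.linalg.norm(l),np.linalg.norm(s)
E
cat > m1.py <<'E'
from h import *
from scipy.optimize import minimize
th=np.radians(22)
ims={n:cv2.imread(f"{n}0raw.png")[:,:,::-1].copy() for n in("top","side")}
for n in ims:
    for c in [(.611,-.341),(.463,.45),(.485,-.446),(.573,.353),(.457,-.297)]:
        r=cardfit(n,ims[n],.007,c); print(n,np.round(r[0],4),np.round(r[1:],3))
# slope plane
N=[];
for n in ims:
    d=np.load(f"{n}0.npy"); P=cloud(n,d).reshape(-1,3)
    m=(P[:,2]>.03)&(P[:,2]<.2)&(abs(P[:,1]+.03)<.07)&(P[:,0]>.48)&(P[:,0]<.72); Q=P[m]
    for _ in range(6):
        c=Q.mean(0); nn=np.linalg.svd(Q-c)[2][2]; nn*=np.sign(nn[2]); e=P[m]@nn-c@nn; Q=P[m][abs(e)<.003]
    print(n,len(Q),np.round(c,4),np.round(nn,4),"pitch",np.degrees(np.arccos(nn[2])),"yaw",np.degrees(np.arctan2(-nn[1],-nn[0])),"z at .6,-.03",c[2]+(-(nn[0]*(.6-c[0])+nn[1]*(-.03-c[1])))/nn[2])
    N.append((c,nn))
np.save("planes.npy",np.array(N))
def S(p):
    x,y,z,yaw=p; R=Ro.from_euler("ZY",[yaw,-th]).as_matrix(); return R,np.array([x,y,z])
L=[];Lo=[]
for xl in np.arange(50,301,50):
    yy=np.arange(-100,26,2.); L.append(np.c_[yy*0+xl,yy]); 
for yl in(-34,34):
    xx=np.arange(85,340,2.); L.append(np.c_[xx,xx*0+yl])
L=np.vstack(L)/1000
g={n:cv2.GaussianBlur(cv2.cvtColor(ims[n],cv2.COLOR_RGB2GRAY).astype(np.float32),(0,0),.7) for n in ims}
def samp(n,pts,p):
    R,o=S(p); uv=w2px(n,np.c_[pts,np.zeros(len(pts))]@R.T+o).astype(np.float32)
    return cv2.remap(g[n],uv[:,:1].copy(),uv[:,1:].copy(),cv2.INTER_LINEAR)[:,0]
def cost(p,ns=("top","side")):
    return sum(samp(n,L,p).mean()-(samp(n,L+[.012,.012],p).mean()+samp(n,L-[.012,.012],p).mean())/2 for n in ns)
def zpl(x,y): return np.mean([c[2]-(nn[0]*(x-c[0])+nn[1]*(y-c[1]))/nn[2] for c,nn in N])
best=min(((cost((x,y,zpl(x,y),w)),x,y,w) for x in np.arange(.42,.53,.004) for y in np.arange(-.08,.02,.004) for w in np.arange(-.2,.21,.03)))
print(best)
for ns in [("top",),("side",),("top","side")]:
    f=lambda q:cost((q[0],q[1],zpl(q[0],q[1]),q[2]),ns)
    r=minimize(f,best[1:],method="Nelder-Mead",options=dict(initial_simplex=np.array(best[1:])+np.vstack([np.zeros(3),np.diag([.004,.004,.03])]),xatol=1e-5)); print(ns,r.fun,np.round(r.x,4),zpl(*r.x[:2]))
p=(r.x[0],r.x[1],zpl(*r.x[:2]),r.x[2]); np.save("slope.npy",p)
R,o=S(p)
for n in ims:
    d=np.load(f"{n}0.npy"); Q=(cloud(n,d).reshape(-1,3)-o)@R
    k=Q[(Q[:,2]>.015)&(Q[:,2]<.034)&(Q[:,1]>.1)&(Q[:,1]<.15)&(Q[:,0]>0)&(Q[:,0]<.35)]
    s=Q[(Q[:,2]>.018)&(Q[:,2]<.03)&(abs(Q[:,1])<.03)&(Q[:,0]>-.05)&(Q[:,0]<.1)]
    if len(k): print(n,"knob",len(k),np.round(np.median(k,0),4),k.min(0).round(4),k.max(0).round(4))
    if len(s): print(n,"bar top",len(s),np.round(np.median(s,0),4),np.percentile(s,[5,95],axis=0).round(4).tolist())
    im=ims[n].copy()
    for a in L: 
        u,v=w2px(n,np.r_[a,0]@R.T+o)[0]; im[int(v+.5),int(u+.5)]=(255,0,0)
    u,v=w2px(n,R@[.1,0,0]+o)[0].astype(int); c=im[v-75:v+75,u-100:u+100]
    cv2.imwrite(f"{n}c.png",cv2.resize(c[:,:,::-1],(400,300),interpolation=cv2.INTER_NEAREST))
raw=[cv2.resize(ims[n][v-75:v+75,u-100:u+100][:,:,::-1],(400,300),interpolation=cv2.INTER_CUBIC) for n in ims for u,v in [w2px(n,R@[.1,0,0]+o)[0].astype(int)]]
cv2.imwrite("pics/slope.png",np.vstack([np.hstack([cv2.imread("topc.png"),cv2.imread("sidec.png")]),np.hstack(raw)]))
E
python3 m1.py
```

```text
top [ 0.6223 -0.3736] [ -1.481 122.88  102.191]
top [0.4628 0.4505] [-0.368 93.178 63.176]
top [ 0.4828 -0.4472] [-0.522 92.94  63.206]
top [0.5752 0.3536] [-2.3000e-02  9.4143e+01  6.2776e+01]
top [ 0.4567 -0.2969] [ 0.483 91.567 63.771]
side [ 0.6159 -0.3451] [6.9000e-02 9.3965e+01 6.5274e+01]
side [0.4639 0.4528] [-0.363 97.222 77.025]
side [ 0.4832 -0.4474] [-0.524 92.893 63.969]
side [0.5764 0.3549] [-3.6000e-02  9.5492e+01  7.6159e+01]
side [ 0.4577 -0.2972] [ 0.488 93.866 65.644]
top 2522 [ 0.6057 -0.0302  0.1193] [-0.3733  0.0526  0.9262] pitch 22.149557519426367 yaw -8.018915151931246 z at .6,-.03 0.11703172760066825
side 2227 [ 0.6012 -0.0335  0.1194] [-0.3703  0.0472  0.9277] pitch 21.919986419201603 yaw -7.2621787655616385 z at .6,-.03 0.11873274651012838Traceback (most recent call last):
  File "m1.py", line 33, in <module>
    best=min(((cost((x,y,zpl(x,y),w)),x,y,w) for x in np.arange(.42,.53,.004) for y in np.arange(-.08,.02,.004) for w in np.arange(-.2,.21,.03)))
  File "m1.py", line 33, in <genexpr>
    best=min(((cost((x,y,zpl(x,y),w)),x,y,w) for x in np.arange(.42
[... 254 characters left out ...]
n in ns)
  File "m1.py", line 31, in <genexpr>
    return sum(samp(n,L,p).mean()-(samp(n,L+[.012,.012],p).mean()+samp(n,L-[.012,.012],p).mean())/2 for n in ns)
                                   ~~~~^^^^^^^^^^^^^^^^^^^
  File "m1.py", line 28, in samp
    R,o=S(p); uv=w2px(n,np.c_[pts,np.zeros(len(pts))]@R.T+o).astype(np.float32)
                 ~~~~^^^^^^^^^^^^^^^^^^^^^^^^^^^^^^^^^^^^^^^
  File "h.py", line 13, in w2px
    k,D,R,t=K(n); return cv2.projectPoints(np.array(X,float).reshape(-1,3),cv2.Rodrigues(R)[0],t,k,D)[0][:,0]
            ~^^^
  File "h.py", line 5, in K
    c=bot.camera_params(n); f=192/np.tan(np.radians(c["fovy"])/2)
ValueError: time passes only in moves, steps and waits
```

```bash
sed -i 's/^import numpy as np, cv2/import numpy as np, cv2, functools/; s/^def K(n)/@functools.lru_cache\ndef K(n)/' h.py; python3 m1.py | tail -9
```

```text
side 2227 [ 0.6012 -0.0335  0.1194] [-0.3703  0.0472  0.9277] pitch 21.919986419201603 yaw -7.2621787655616385 z at .6,-.03 0.11873274651012838
(np.float32(-30.571259), np.float64(0.432), np.float64(-0.011999999999999941), np.float64(-0.14))
('top',) -18.512115478515625 [ 0.4311 -0.0157 -0.1256] 0.04937437302727765
('side',) -13.379692077636719 [ 0.4327 -0.0133 -0.129 ] 0.04985942620940059
('top', 'side') -31.34075927734375 [ 0.4316 -0.015  -0.1265] 0.04953010572489261
top knob 98 [0.1307 0.1212 0.0256] [0.0288 0.1001 0.0153] [0.1636 0.1404 0.033 ]
top bar top 45 [ 0.035  -0.0002  0.0206] [[0.0307, -0.0266, 0.0184], [0.0394, 0.0263, 0.0241]]
side knob 101 [0.1376 0.1179 0.0241] [0.0301 0.1003 0.0151] [0.1664 0.141  0.033 ]
side bar top 39 [ 0.0352 -0.0012  0.023 ] [[0.0309, -0.0267, 0.0194], [0.0392, 0.0245, 0.025]]
```

View pics/slope.png

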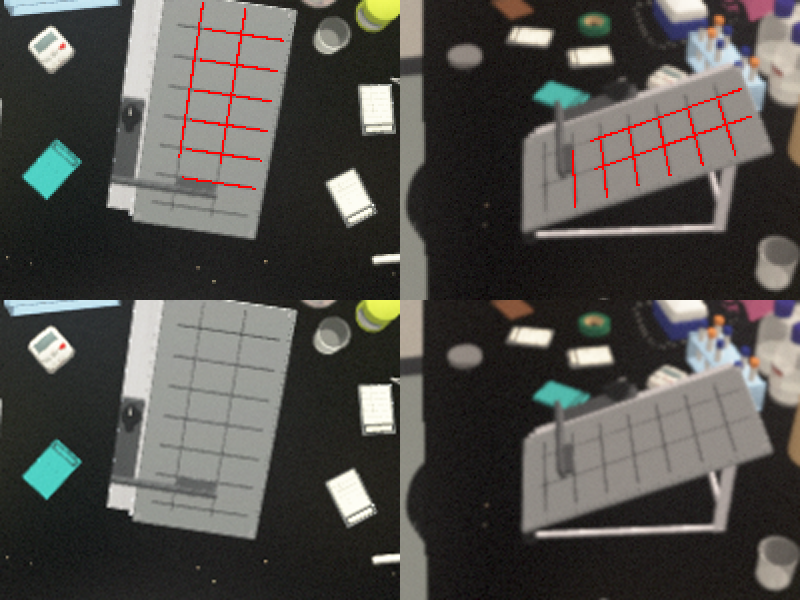

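Red overlays show the fitted lines (x = 50…300, y = ±34) lying on the ruled lines in both views. The stop's bar top is at x≈35 mm, so its face is at about 39.5 mm and the knob axis at about (144.5, 123). The stop therefore has to slide about 39.5 mm downhill.

```bash
cat >> h.py <<'E'
def slope():
    x,y,z,w=np.load("slope.npy"); return Ro.from_euler("ZY",[w,-np.radians(22)]).as_matrix(),np.array([x,y,z])
def toolR(ax): # tool whose y is along ax[1], z against ax[2]
    return np.column_stack([-ax[:,0],ax[:,1],-ax[:,2]])
def cur():
    s=bot.observe(); return np.array(s["position"]),Ro.from_euler("xyz",s["tool_rot"]).as_matrix(),s
def plan(wps,start=None):
    p0,R0=start if start else cur()[:2]; pl,Rl=p0,R0
    for p,R,txt in wps:
        sh=R0.T@(np.array(p)-p0)*100; rv=Ro.from_matrix(R0.T@R).as_rotvec()
        n=max(np.linalg.norm(p-pl)/.0417,np.degrees(np.linalg.norm(Ro.from_matrix(Rl.T@R).as_rotvec()))/7.16)
        print(txt,"shift",sh.round(2).tolist(),"turn",rv.round(3).tolist(),"rows>=",round(float(n),1)); pl,Rl=p,R
    return pl,Rl
E
python3 - <<'E'
from h import *
R,o=slope(); T=toolR(R)
P=lambda x,y,z:o+R@np.array([x,y,z])
a=plan([(P(.1445,.123,.12),T,"pre"),(P(.1445,.123,.0095),T,"down")])
yw=lambda t:T@Ro.from_rotvec([0,0,-t]).as_matrix()
print(P(.1445,.123,.0095))
k=P(.1445,.123,.0095)
plan([(k,yw(.5),"turn.5"),(k,yw(1),"turn1.0"),(P(.105,.123,.0095),yw(1),"slide"),(P(.105,.123,.0095),yw(-.05),"tight")],(k,T))
E
```

```text
pre shift [-43.54, -29.89, 1.64] turn [-0.065, -0.38, -0.335] rows>= 12.7
down shift [-47.44, -28.51, 11.88] turn [-0.065, -0.38, -0.335] rows>= 2.6
[0.57650912 0.09056019 0.11246901]
turn.5 shift [0.0, 0.0, 0.0] turn [-0.0, -0.0, -0.5] rows>= 4.0
turn1.0 shift [0.0, 0.0, 0.0] turn [-0.0, 0.0, -1.0] rows>= 4.0
slide shift [3.95, 0.0, 0.0] turn [-0.0, 0.0, -1.0] rows>= 0.9
tight shift [3.95, 0.0, 0.0] turn [0.0, 0.0, 0.05] rows>= 8.4
```

Request:
move_arm(
  series=[
    [[-43.5, -29.9, 1.6], [-0.065, -0.38, -0.335], 50],
    [[-43.5, -29.9, 1.6], [-0.065, -0.38, -0.335], 50],
    [[-43.5, -29.9, 1.6], [-0.065, -0.38, -0.335], 50],
    [[-43.5, -29.9, 1.6], [-0.065, -0.38, -0.335], 50],
    [[-43.5, -29.9, 1.6], [-0.065, -0.38, -0.335], 50],
    [[-43.5, -29.9, 1.6], [-0.065, -0.38, -0.335], 50],
    [[-43.5, -29.9, 1.6], [-0.065, -0.38, -0.335], 50],
    [[-43.5, -29.9, 1.6], [-0.065, -0.38, -0.335], 50],
    [[-43.5, -29.9, 1.6], [-0.065, -0.38, -0.335], 50],
    [[-43.5, -29.9, 1.6], [-0.065, -0.38, -0.335], 50],
    [[-43.5, -29.9, 1.6], [-0.065, -0.38, -0.335], 50],
    [[-43.5, -29.9, 1.6], [-0.065, -0.38, -0.335], 50],
    [[-43.5, -29.9, 1.6], [-0.065, -0.38, -0.335], 50],
    [[-43.5, -29.9, 1.6], [-0.065, -0.38, -0.335], 50],
    [[-43.5, -29.9, 1.6], [-0.065, -0.38, -0.335], 50],
    [[-43.5, -29.9, 1.6], [-0.065, -0.38, -0.335], 50],
    [[-43.5, -29.9, 1.6], [-0.065, -0.38, -0.335], 50],
    [[-43.5, -29.9, 1.6], [-0.065, -0.38, -0.335], 50],
  ],
)

```text
clock: 1.9
position: [0.5347, 0.0971, 0.2153]
tool_rot: [3.142, 0.384, 3.017]
force: [0.4, 1.2, -0.2]
grip_width: 0.0426
finger_force: 0.0
```

```bash
python3 - <<'E'
from h import *
R,o=slope(); T=toolR(R); p,r,s=cur()
print(p,s["qpos"].round(2),s["grip_width"],"slope TCP",((p-o)@R).round(4))
P=lambda x,y,z:o+R@np.array([x,y,z])
plan([(P(.1445,.123,.12),T,"pre"),(P(.1445,.123,.0095),T,"down")])
E
```

```text
[0.53474819 0.09712361 0.21533068] [-0.54  0.27  0.16  2.14  0.36  0.42  0.75] 0.042596791396606645 slope TCP [0.1439 0.1242 0.1207]
pre shift [-0.06, -0.12, 0.07] turn [0.001, -0.0, 0.002] rows>= 0.0
down shift [-0.07, -0.13, 11.12] turn [0.001, -0.0, 0.002] rows>= 2.6
```

Request:
move_arm(
  series=[
    [[0, -0.1, 4], [0, 0, 0], 50],
    [[0, -0.1, 8], [0, 0, 0], 50],
    [[0, -0.1, 11.0], [0, 0, 0], 50],
    [[0, -0.1, 11.0], [0, 0, 0], 50],
    [[0, -0.1, 11.0], [0, 0, 0], 50],
    [[0, -0.1, 11.0], [0, 0, 0], 0],
    [[0, -0.1, 11.0], [0, 0, 0], 0],
    [[0, -0.1, 11.0], [0, 0, 0], 0],
    [[0, -0.1, 11.0], [0, 0, 0], 0],
    [[0, -0.1, 11.0], [0, 0, 0], 0],
    [[0, -0.1, 11.0], [0, 0, 0], 0],
    [[0, -0.1, 11.0], [0, 0, 0], 0],
  ],
  squeeze=50,
)

```text
clock: 2.9
position: [0.5764, 0.0911, 0.1155]
tool_rot: [3.139, 0.387, 3.015]
force: [-4.6, 3.9, 8.8]
grip_width: 0.0126
finger_force: 52.2
```

Request:
move_arm(
  series=[
    [[0, 0, -0.1], [0, 0, -0.12], 0],
    [[0, 0, -0.1], [0, 0, -0.24], 0],
    [[0, 0, -0.1], [0, 0, -0.36], 0],
    [[0, 0, -0.1], [0, 0, -0.48], 0],
    [[0, 0, -0.1], [0, 0, -0.6], 0],
    [[0, 0, -0.1], [0, 0, -0.72], 0],
    [[0, 0, -0.1], [0, 0, -0.84], 0],
    [[0, 0, -0.1], [0, 0, -0.96], 0],
    [[0, 0, -0.1], [0, 0, -1.0], 0],
    [[0, 0, -0.1], [0, 0, -1.0], 0],
    [[0, 0, -0.1], [0, 0, -1.0], 0],
    [[0, 0, -0.1], [0, 0, -1.0], 0],
  ],
)

```text
clock: 3.9
position: [0.5757, 0.0928, 0.1156]
tool_rot: [-2.814, 0.208, -2.231]
force: [3.4, 12.3, -14.6]
grip_width: 0.0123
finger_force: 51.1
```

```bash
python3 - <<'E'
from h import *
R,o=slope(); p,r,s=cur(); print(((p-o)@R).round(4),s["force"],s["moment"],s["grip_width"],s["finger_force"])
im,d=bot.grab_frame("top")
# image of board
u,v=w2px("top",[o+R@[.1,.03,0]])[0].astype(int); a=cv2.resize(im[v-50:v+50,u-65:u+65,::-1],(780,600),interpolation=cv2.INTER_CUBIC); cv2.imwrite("pics/turn.png",a)
T=r; 
plan([(p+R@[-.0395,0,0],r,"slide")])
E
```

```text
[0.1447 0.1251 0.0128] [  3.35404161  12.26556011 -14.62298222] [2.83349017 0.74076225 1.1389828 ] 0.012306424825227955 51.139923334121704
slide shift [2.13, 3.33, -0.01] turn [-0.0, 0.0, 0.0] rows>= 0.9
```

View pics/turn.png

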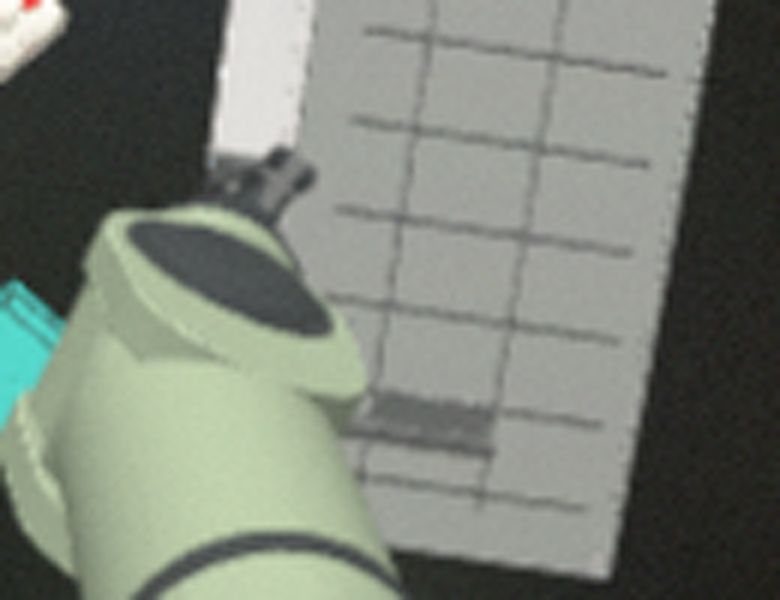

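Request:
move_arm(
  series=[
    [[0.5, 0.8, 0], [0, 0, 0], 0],
    [[1.0, 1.6, 0], [0, 0, 0], 0],
    [[1.6, 2.5, 0], [0, 0, 0], 0],
    [[2.1, 3.3, 0], [0, 0, 0], 0],
    [[2.1, 3.3, 0], [0, 0, 0], 0],
    [[2.1, 3.3, 0], [0, 0, 0], 0],
    [[2.1, 3.3, 0], [0, 0, 0], 0],
  ],
)

```text
clock: 4.53
position: [0.5397, 0.0975, 0.1009]
tool_rot: [-2.815, 0.208, -2.23]
force: [2.6, 11.4, -13.6]
grip_width: 0.0125
finger_force: 51.3
```

```bash
cat > bar.py <<'E'
from h import *
R,o=slope(); p,r,s=cur(); print(((p-o)@R).round(4),s["force"].round(1),s["moment"].round(2),s["grip_width"],s["qpos"].round(2))
for n in("top","side"):
    im,d=bot.grab_frame(n); Q=(cloud(n,d).reshape(-1,3)-o)@R
    q=Q[(Q[:,2]>.018)&(Q[:,2]<.03)&(Q[:,1]>-.034)&(Q[:,1]<.03)&(Q[:,0]>-.05)&(Q[:,0]<.1)]
    if len(q)>8: print(n,"bar top",len(q),np.round(np.median(q,0),4),np.percentile(q[:,0],[5,95]).round(4))
E
python3 bar.py
```

```text
[0.1055 0.1253 0.0127] [  2.6  11.4 -13.6] [2.53 0.84 1.01] 0.012483540162795221 [-0.46  0.5   0.08  2.22  1.03  0.17  1.05]
top bar top 49 [-0.0047 -0.0051  0.0211] [-0.0086 -0.0001]
side bar top 41 [-0.0033 -0.0035  0.023 ] [-0.0075  0.0002]
```

Request:
move_arm(
  series=[
    [[0, 0, 0], [0, 0, 0.12], 0],
    [[0, 0, 0], [0, 0, 0.24], 0],
    [[0, 0, 0], [0, 0, 0.36], 0],
    [[0, 0, 0], [0, 0, 0.48], 0],
    [[0, 0, 0], [0, 0, 0.6], 0],
    [[0, 0, 0], [0, 0, 0.72], 0],
    [[0, 0, 0], [0, 0, 0.84], 0],
    [[0, 0, 0], [0, 0, 0.94], 0],
    [[0, 0, 0], [0, 0, 1.0], 0],
    [[0, 0, 0], [0, 0, 1.04], 0],
    [[0, 0, 0], [0, 0, 1.04], 0],
    [[0, 0, 0], [0, 0, 1.04], 0],
    [[0, 0, 0], [0, 0, 1.04], 0],
  ],
)

```text
clock: 5.72
position: [0.5403, 0.0957, 0.1012]
tool_rot: [3.123, 0.386, 2.973]
force: [7.9, 2.8, -9.6]
grip_width: 0.0127
finger_force: 52.7
```

```bash
python3 bar.py
```

```text
[0.1064 0.1236 0.0128] [ 7.9  2.8 -9.6] [ 0.59 -0.17  0.79] 0.012666541902793448 [-0.47  0.5   0.1   2.22  1.02  0.16  0.02]
top bar top 50 [-0.0043 -0.002   0.0209] [-0.0091 -0.    ]
side bar top 43 [-0.0033 -0.0038  0.0229] [-0.0074  0.0005]
```

```bash
cat > pick.py <<'E'
import sys
from h import *
# usage: pick.py x y [lift_from]  -> measures card near x,y, plans lift-transit-descend
c0=[float(sys.argv[1]),float(sys.argv[2])]
im,d=bot.grab_frame("top"); im2,d2=bot.grab_frame("side")
a=cardfit("top",im,.007,c0); b=cardfit("side",im2,.007,c0)
print("top",a[0].round(4),np.round(a[1:],3),"side",b[0].round(4),np.round(b[1:],3))
P=cloud("top",d).reshape(-1,3); m=np.hypot(*(P[:,:2]-a[0]).T)<.02; P2=cloud("side",d2).reshape(-1,3); m2=np.hypot(*(P2[:,:2]-a[0]).T)<.02
print("top heights",np.median(P[m,2]).round(4) if m.any() else None,np.median(P2[m2,2]).round(4) if m2.any() else None)
if len(sys.argv)>3: a=(np.array(c0),float(sys.argv[3]))
c,yaw=a[0],a[1]; T=toolR(Ro.from_euler("z",yaw).as_matrix())
p,r,s=cur(); print("cur",p.round(3),s["qpos"].round(2))
top=np.array([*c,.16]); low=np.array([*c,-.003])
plan([(top,T,"above"),(low,T,"low")])
E
python3 pick.py .575 .3536
python3 - <<'E'
from h import *
p,r,s=cur(); R,o=slope(); T=toolR(Ro.from_euler("z",-.03).as_matrix())
print(s["position"])
plan([(np.array([.54,.12,.22]),T,"up"),(np.array([.5752,.3536,.12]),T,"abv")],(p+R@[0,0,.12],toolR(R)))
E
```

```text
top [0.5751 0.3533] [-2.4000e-02  9.4347e+01  6.3337e+01] side [0.5975 0.3541] [ 1.56  75.804 53.662]
top heights 0.0073 0.0105
cur [0.54  0.096 0.101] [-0.47  0.5   0.1   2.22  1.02  0.16  0.02]
above shift [-1.38, 26.08, -5.3] turn [-0.01, 0.387, -0.14] rows>= 6.4
low shift [4.76, 25.8, 9.79] turn [-0.01, 0.387, -0.14] rows>= 3.9
[0.54032695 0.09570519 0.10121358]
up shift [-4.14, 2.41, 0.86] turn [-0.019, 0.384, -0.095] rows>= 3.2
abv shift [-0.89, 26.02, 10.34] turn [-0.019, 0.384, -0.095] rows>= 6.2
```

Request:
move_arm(
  series=[
    [[0, 0, 0], [0, 0, 0], 60],
    [[0, 0, 0], [0, 0, 0], 60],
    [[0, 0, 0], [0, 0, 0], 60],
    [[0, 0, 0], [0, 0, 0], 60],
    [[0, 0, -3], [0, 0, 0], 70],
    [[0, 0, -6], [0, 0, 0], 85],
    [[0, 0, -9], [0, 0, 0], 90],
    [[0, 0, -12], [0, 0, 0], 90],
    [[0, 0, -12], [0, 0, 0], 90],
  ],
)

```text
clock: 6.67
position: [0.4949, 0.1008, 0.2157]
tool_rot: [3.123, 0.388, 2.971]
force: [1.3, 0.5, 1.6]
grip_width: 0.0771
finger_force: 0.0
```

```bash
python3 pick.py .575 .3536; python3 bar.py
```

```text
top [0.5751 0.3534] [-2.4000e-02  9.4260e+01  6.3156e+01] side [0.576  0.3871] [  1.529 140.007  99.024]
top heights 0.0071 0.0106
cur [0.495 0.1   0.212] [-0.24  0.23 -0.25  2.21  0.63  0.46  0.4 ]
above shift [-1.33, 26.23, 6.62] turn [-0.011, 0.386, -0.142] rows>= 6.5
low shift [4.81, 25.97, 21.72] turn [-0.011, 0.386, -0.142] rows>= 3.9
[0.106  0.122  0.1326] [ 0.3 -1.  -0.9] [0.05 0.42 0.01] 0.07687504021644058 [-0.24  0.23 -0.25  2.21  0.63  0.46  0.4 ]
top bar top 54 [-0.0043 -0.0039  0.0217] [-0.0084 -0.0001]
side bar top 40 [-0.0031 -0.0006  0.0228] [-0.0076  0.0002]
```

Request:
move_arm(
  series=[
    [[-1.3, 26.2, 6.6], [0, 0.386, -0.142], 88],
    [[-1.3, 26.2, 6.6], [0, 0.386, -0.142], 88],
    [[-1.3, 26.2, 6.6], [0, 0.386, -0.142], 88],
    [[-1.3, 26.2, 6.6], [0, 0.386, -0.142], 88],
    [[-1.3, 26.2, 6.6], [0, 0.386, -0.142], 88],
    [[-1.3, 26.2, 6.6], [-0.011, 0.386, -0.142], 88],
    [[-1.3, 26.2, 6.6], [-0.011, 0.386, -0.142], 88],
    [[-1.3, 26.2, 6.6], [-0.011, 0.386, -0.142], 88],
    [[3.9, 26.0, 19.6], [-0.011, 0.386, -0.142], 88],
    [[3.9, 26.0, 19.6], [-0.011, 0.386, -0.142], 88],
    [[3.9, 26.0, 19.6], [-0.011, 0.386, -0.142], 88],
    [[3.9, 26.0, 19.6], [-0.011, 0.386, -0.142], 88],
    [[3.9, 26.0, 19.6], [-0.011, 0.386, -0.142], 88],
    [[3.9, 26.0, 19.6], [-0.011, 0.386, -0.142], 88],
  ],
)

```text
clock: 8.03
position: [0.5743, 0.3536, 0.0184]
tool_rot: [-3.14, -0.003, 3.119]
force: [0.3, 0.8, 1.4]
grip_width: 0.0751
finger_force: 0.0
```

```bash
python3 - <<'E'
from h import *
p,r,s=cur(); print(p,s["tool_rot"],s["qpos"].round(2),s["force"])
T=toolR(Ro.from_euler("z",-.024).as_matrix())
plan([(np.array([.5752,.3535,-.003]),T,"low")])
E
```

```text
[0.57433272 0.35357239 0.01843999] [-3.13973801e+00 -3.02565627e-03  3.11861437e+00] [-0.42  0.88 -0.35  1.57  0.39  0.77  0.61] [0.2825043  0.83705432 1.42064342]
low shift [-0.09, -0.0, 2.14] turn [-0.002, -0.003, 0.001] rows>= 0.5
```

Request:
move_arm(
  series=[
    [[-0.1, 0, 1.0], [0, 0, 0], 88],
    [[-0.1, 0, 1.8], [0, 0, 0], 88],
    [[-0.1, 0, 2.1], [0, 0, 0], 88],
    [[-0.1, 0, 2.1], [0, 0, 0], 88],
    [[-0.1, 0, 2.1], [0, 0, 0], 50],
    [[-0.1, 0, 2.1], [0, 0, 0], 50],
    [[-0.1, 0, 2.1], [0, 0, 0], 50],
    [[-0.1, 0, 2.1], [0, 0, 0], 50],
    [[-0.1, 0, 2.1], [0, 0, 0], 50],
  ],
  squeeze=40,
)

```text
clock: 8.78
position: [0.5757, 0.3536, -0.0016]
tool_rot: [-3.141, -0.002, 3.118]
force: [-1.9, -0.5, 5.0]
grip_width: 0.0584
finger_force: 41.9
```

```bash
cat > place.py <<'E'
import sys
from h import *
# place.py k [dx_tool dy_tool]: k-th line; card assumed centred at TCP with underside 1.6mm behind it, minus offsets (card centre minus TCP in card axes)
k=int(sys.argv[1]); ox,oy,oz=[float(v)/1000 for v in sys.argv[2:5]]; tx=float(sys.argv[5])/1000 if len(sys.argv)>5 else 0
R,o=slope(); C=R@Ro.from_euler("y",np.radians(8)).as_matrix()
def tcp(x,h): 
    cu=o+R@np.array([x,0,.0126])+C@np.array([.045,0,h]); return cu-C@np.array([ox,oy,oz])
T=toolR(C); p,r,s=cur(); x=.05*k+tx
up=p.copy(); up[2]=.22
print("cur",p.round(4),s["qpos"].round(2),"err tail slope:", (((p+r@[-ox,oy,-oz]+ (-r[:,0])*-.045)-o)@R).round(4))
w=[(tcp(x,.07),T,"above"),(tcp(x,.012),T,"near"),(tcp(x,.001),T,"place")]
if p[2]<.1: w.insert(0,(up,r,"up"))
plan(w); print(tcp(x,.001).round(4))
E
python3 place.py 0 -.5 0 1.6 2
```

```text
cur [ 0.5757  0.3536 -0.0016] [-0.43  0.91 -0.34  1.57  0.4   0.74  0.6 ] err tail slope: [ 0.0289  0.3792 -0.0651]
up shift [0.03, -0.02, -22.16] turn [0.0, 0.0, 0.0] rows>= 5.3
above shift [11.11, -37.45, -14.05] turn [0.012, -0.246, 0.103] rows>= 9.6
near shift [9.7, -37.59, -8.43] turn [0.012, -0.246, 0.103] rows>= 1.4
place shift [9.44, -37.62, -7.36] turn [0.012, -0.246, 0.103] rows>= 0.3
[ 0.4727 -0.0202  0.0724]
```

Request:
move_arm(
  series=[
    [[0, 0, -4], [0, 0, 0], 50],
    [[0, 0, -8], [0, 0, 0], 50],
    [[0, 0, -12], [0, 0, 0], 50],
    [[0, 0, -16], [0, 0, 0], 50],
    [[0, 0, -20], [0, 0, 0], 50],
    [[0, 0, -22], [0, 0, 0], 50],
    [[11.1, -37.5, -14], [0.012, -0.246, 0.103], 50],
    [[11.1, -37.5, -14], [0.012, -0.246, 0.103], 50],
    [[11.1, -37.5, -14], [0.012, -0.246, 0.103], 50],
    [[11.1, -37.5, -14], [0.012, -0.246, 0.103], 50],
    [[11.1, -37.5, -14], [0.012, -0.246, 0.103], 50],
    [[11.1, -37.5, -14], [0.012, -0.246, 0.103], 50],
    [[11.1, -37.5, -14], [0.012, -0.246, 0.103], 50],
    [[11.1, -37.5, -14], [0.012, -0.246, 0.103], 50],
    [[11.1, -37.5, -14], [0.012, -0.246, 0.103], 50],
    [[11.1, -37.5, -14], [0.012, -0.246, 0.103], 50],
    [[11.1, -37.5, -14], [0.012, -0.246, 0.103], 50],
    [[11.1, -37.5, -14], [0.012, -0.246, 0.103], 50],
    [[11.1, -37.5, -14], [0.012, -0.246, 0.103], 50],
    [[11.1, -37.5, -14], [0.012, -0.246, 0.103], 50],
  ],
)

```text
clock: 10.45
position: [0.4567, -0.0179, 0.1386]
tool_rot: [-3.141, 0.245, 3.016]
force: [-0.2, 0.4, -0.9]
grip_width: 0.0582
finger_force: 43.6
```

```bash
python3 place.py 0 -.5 0 1.6 2; python3 - <<'E'
from h import *
p,r,s=cur(); print(s["grip_width"],s["finger_force"])
im,d=bot.grab_frame("side"); u,v=w2px("side",[p])[0].astype(int); a=cv2.resize(im[max(v-60,0):v+60,max(u-80,0):u+80,::-1],(480,360),interpolation=cv2.INTER_CUBIC)
cv2.imwrite("pics/hold1.png",a)
E
```

```text
cur [ 0.4567 -0.0179  0.1386] [ 0.09  0.33 -0.27  2.3   0.49  0.33  0.84] err tail slope: [0.012  0.0003 0.081 ]
above shift [0.04, -0.03, -0.09] turn [0.0, 0.001, 0.001] rows>= 0.0
near shift [0.04, -0.03, 5.71] turn [0.0, 0.001, 0.001] rows>= 1.4
place shift [0.04, -0.03, 6.81] turn [0.0, 0.001, 0.001] rows>= 0.3
[ 0.4727 -0.0202  0.0724]
0.05819751020516737 43.6171156167984
```

View pics/hold1.png

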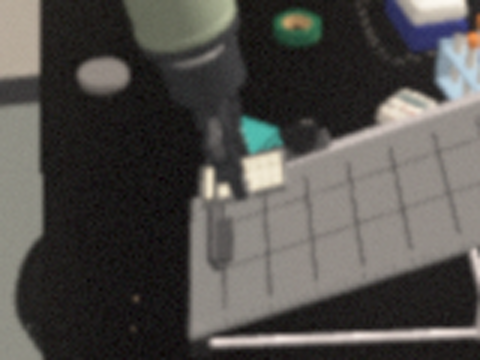

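The holder is level in the grip with its title strip downhill at (205,180), above the seat. Lowering it.

Request:
move_arm(
  series=[
    [[0, 0, 3], [0, 0, 0], 50],
    [[0, 0, 5.5], [0, 0, 0], 50],
    [[0, 0, 6.2], [0, 0, 0], 50],
    [[0, 0, 6.8], [0, 0, 0], 50],
    [[0, 0, 6.8], [0, 0, 0], 50],
    [[0, 0, 6.8], [0, 0, 0], 50],
  ],
)

```text
clock: 11.0
position: [0.4725, -0.02, 0.072]
tool_rot: [-3.141, 0.244, 3.017]
force: [0.7, -0.0, -0.2]
grip_width: 0.0579
finger_force: 43.6
```

```bash
python3 place.py 0 -.5 0 1.6 2; python3 bar.py
```

```text
cur [ 0.4725 -0.02    0.072 ] [-0.02  0.49 -0.14  2.31  0.85  0.17  0.49] err tail slope: [0.0018 0.0001 0.0134]
up shift [-3.57, -0.01, -14.36] turn [0.0, 0.0, 0.0] rows>= 3.5
above shift [-0.03, -0.02, -6.93] turn [-0.0, -0.001, 0.002] rows>= 2.0
near shift [-0.03, -0.02, -1.13] turn [-0.0, -0.001, 0.002] rows>= 1.4
place shift [-0.03, -0.02, -0.03] turn [-0.0, -0.001, 0.002] rows>= 0.3
[ 0.4727 -0.0202  0.0724]
[0.0466 0.0002 0.0055] [ 0.7 -0.  -0.2] [0.02 0.27 0.01] 0.05793906130144546 [-0.02  0.49 -0.14  2.31  0.85  0.17  0.49]
side bar top 128 [ 0.0106 -0.0065  0.022 ] [-0.0069  0.0452]
```

Request:
move_arm(
  series=[
    [[0, 0, 0.15], [0, 0, 0], 50],
    [[0, 0, 0.15], [0, 0, 0], 50],
    [[0, 0, 0.15], [0, 0, 0], 75],
    [[0, 0, 0.15], [0, 0, 0], 75],
    [[0, 0, 0.15], [0, 0, 0], 88],
    [[0, 0, 0.15], [0, 0, 0], 88],
    [[0, 0, -2], [0, 0, 0], 88],
    [[0, 0, -6], [0, 0, 0], 88],
    [[0, 0, -10], [0, 0, 0], 88],
    [[0, 0, -13], [0, 0, 0], 88],
    [[0, 0, -13], [0, 0, 0], 88],
    [[0, 0, -13], [0, 0, 0], 88],
  ],
)

```text
clock: 12.1
position: [0.4418, -0.0178, 0.2002]
tool_rot: [-3.141, 0.248, 3.013]
force: [0.6, 0.1, -0.7]
grip_width: 0.0753
finger_force: 0.0
```

```bash
cat > chk.py <<'E'
import sys
from h import *
R,o=slope(); ims=[]; p=cur()[0]
for n in("top","side"):
    im,d=bot.grab_frame(n); Q=(cloud(n,d)-o)@R; ok=d>0
    for k in range(int(sys.argv[1])+1):
        # exposed holder k: white area x 50k..50k+45
        m=ok&(Q[...,2]>.007)&(Q[...,2]<.03)&(Q[...,0]>.05*k+.0)&(Q[...,0]<.05*k+(.085 if k==int(sys.argv[1]) else .045))&(abs(Q[...,1])<.05)&(im.max(2)>100)
        q=Q[m]
        if len(q)>10:
            z=np.polyfit(q[:,0]-.05*k,q[:,2],1); print(n,k,len(q),"x",np.percentile(q[:,0],[2,98]).round(4),"y",np.percentile(q[:,1],[2,98]).round(4),"z(tail)",z[1].round(4),"slope",z[0].round(3))
    u,v=w2px(n,[o+R@[.02+.05*int(sys.argv[1]),0,0]])[0].astype(int); ims.append(cv2.resize(im[v-50:v+50,u-50:u+50,::-1],(400,400),interpolation=cv2.INTER_CUBIC))
if len(sys.argv)>2: cv2.imwrite(f"pics/{sys.argv[2]}.png",np.hstack(ims))
E
python3 chk.py 0 c0; python3 pick.py .4628 .4505
```

```text
top 0 215 x [0.0352 0.0832] y [-0.0305  0.0262] z(tail) 0.0177 slope -0.112
side 0 350 x [0.0007 0.0831] y [-0.0317  0.0271] z(tail) 0.0201 slope -0.129
top [0.4628 0.4505] [-0.372 92.957 63.03 ] side [0.4145 0.6556] [  1.391 201.48  191.324]
top heights 0.0068 None
cur [ 0.441 -0.017  0.197] [ 0.39  0.21 -0.6   2.26  0.41  0.51  0.92]
above shift [4.48, 46.63, 2.7] turn [0.029, 0.241, 0.244] rows>= 11.3
low shift [8.39, 46.64, 18.52] turn [0.029, 0.241, 0.244] rows>= 3.9
```

View pics/c0.png

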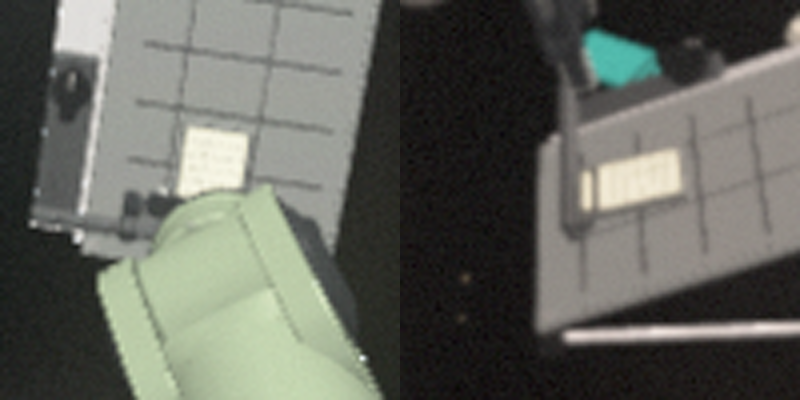

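Image shows the first holder flush behind the bar between the fine lines (top crop (215,160), side crop (635,180)), tilted as it should be. Next is the holder at (.463,.45): top-view pixel (235,316), white, not the brown or the turquoise one.

Request:
move_arm(
  series=[
    [[4.5, 46.6, 2.7], [0.029, 0.241, 0.244], 88],
    [[4.5, 46.6, 2.7], [0.029, 0.241, 0.244], 88],
    [[4.5, 46.6, 2.7], [0.029, 0.241, 0.244], 88],
    [[4.5, 46.6, 2.7], [0.029, 0.241, 0.244], 88],
    [[4.5, 46.6, 2.7], [0.029, 0.241, 0.244], 88],
    [[4.5, 46.6, 2.7], [0.029, 0.241, 0.244], 88],
    [[4.5, 46.6, 2.7], [0.029, 0.241, 0.244], 88],
    [[4.5, 46.6, 2.7], [0.029, 0.241, 0.244], 88],
    [[4.5, 46.6, 2.7], [0.029, 0.241, 0.244], 88],
    [[4.5, 46.6, 2.7], [0.029, 0.241, 0.244], 88],
    [[4.5, 46.6, 2.7], [0.029, 0.241, 0.244], 88],
    [[4.5, 46.6, 2.7], [0.029, 0.241, 0.244], 88],
    [[4.5, 46.6, 2.7], [0.029, 0.241, 0.244], 88],
    [[7.8, 46.6, 16.3], [0.029, 0.241, 0.244], 88],
    [[7.8, 46.6, 16.3], [0.029, 0.241, 0.244], 88],
    [[7.8, 46.6, 16.3], [0.029, 0.241, 0.244], 88],
    [[7.8, 46.6, 16.3], [0.029, 0.241, 0.244], 88],
    [[7.8, 46.6, 16.3], [0.029, 0.241, 0.244], 88],
    [[7.8, 46.6, 16.3], [0.029, 0.241, 0.244], 88],
  ],
)

```text
clock: 13.88
position: [0.4637, 0.45, 0.0212]
tool_rot: [-3.141, 0.001, 2.77]
force: [-0.7, 0.2, 1.4]
grip_width: 0.0752
finger_force: 0.0
```

```bash
cat > low.py <<'E'
import sys
from h import *
x,y,w=map(float,sys.argv[1:4]); p,r,s=cur(); print(p.round(4),s["qpos"].round(2),s["force"].round(1))
plan([(np.array([x,y,-.003]),toolR(Ro.from_euler("z",w).as_matrix()),"low")])
E
python3 low.py .4628 .4505 -.370; python3 chk.py 0
```

```text
[0.4637 0.45   0.0212] [-0.55  0.86 -0.49  1.65  0.54  0.77 -0.09] [-0.7  0.2  1.4]
low shift [0.11, 0.01, 2.42] turn [-0.0, 0.001, -0.001] rows>= 0.6
top 0 425 x [0.0007 0.0824] y [-0.031   0.0275] z(tail) 0.0169 slope -0.094
side 0 350 x [0.0009 0.0833] y [-0.0317  0.0284] z(tail) 0.02 slope -0.125
```

Request:
move_arm(
  series=[
    [[0.1, 0, 1.2], [0, 0, 0], 88],
    [[0.1, 0, 2.1], [0, 0, 0], 88],
    [[0.1, 0, 2.4], [0, 0, 0], 88],
    [[0.1, 0, 2.4], [0, 0, 0], 88],
    [[0.1, 0, 2.4], [0, 0, 0], 50],
    [[0.1, 0, 2.4], [0, 0, 0], 50],
    [[0.1, 0, 2.4], [0, 0, 0], 50],
    [[0.1, 0, 2.4], [0, 0, 0], 50],
    [[0.1, 0, 2.4], [0, 0, 0], 50],
  ],
  squeeze=40,
)

```text
clock: 14.73
position: [0.4633, 0.4505, -0.0024]
tool_rot: [3.14, 0.002, 2.77]
force: [-0.7, -2.0, 6.6]
grip_width: 0.0581
finger_force: 43.0
```

```bash
python3 place.py 1 0 -1.5 2 
```

```text
cur [ 0.4633  0.4505 -0.0024] [-0.56  0.9  -0.47  1.65  0.56  0.73 -0.11] err tail slope: [-0.0849  0.4752 -0.0197]
up shift [-0.05, 0.03, -22.24] turn [0.0, 0.0, 0.0] rows>= 5.3
above shift [-20.63, -42.68, -15.93] turn [-0.029, -0.241, -0.244] rows>= 11.5
near shift [-21.98, -42.35, -10.3] turn [-0.029, -0.241, -0.244] rows>= 1.4
place shift [-22.24, -42.29, -9.23] turn [-0.029, -0.241, -0.244] rows>= 0.3
[ 0.5167 -0.0243  0.0899]
```

Request:
move_arm(
  series=[
    [[0, 0, -4], [0, 0, 0], 50],
    [[0, 0, -8], [0, 0, 0], 50],
    [[0, 0, -12], [0, 0, 0], 50],
    [[0, 0, -16], [0, 0, 0], 50],
    [[0, 0, -20], [0, 0, 0], 50],
    [[-20.6, -42.7, -15.9], [-0.029, -0.241, -0.244], 50],
    [[-20.6, -42.7, -15.9], [-0.029, -0.241, -0.244], 50],
    [[-20.6, -42.7, -15.9], [-0.029, -0.241, -0.244], 50],
    [[-20.6, -42.7, -15.9], [-0.029, -0.241, -0.244], 50],
    [[-20.6, -42.7, -15.9], [-0.029, -0.241, -0.244], 50],
    [[-20.6, -42.7, -15.9], [-0.029, -0.241, -0.244], 50],
    [[-20.6, -42.7, -15.9], [-0.029, -0.241, -0.244], 50],
    [[-20.6, -42.7, -15.9], [-0.029, -0.241, -0.244], 50],
    [[-20.6, -42.7, -15.9], [-0.029, -0.241, -0.244], 50],
    [[-20.6, -42.7, -15.9], [-0.029, -0.241, -0.244], 50],
    [[-20.6, -42.7, -15.9], [-0.029, -0.241, -0.244], 50],
    [[-20.6, -42.7, -15.9], [-0.029, -0.241, -0.244], 50],
    [[-20.6, -42.7, -15.9], [-0.029, -0.241, -0.244], 50],
    [[-20.6, -42.7, -15.9], [-0.029, -0.241, -0.244], 50],
    [[-20.6, -42.7, -15.9], [-0.029, -0.241, -0.244], 50],
  ],
)

```text
clock: 16.4
position: [0.4998, -0.0217, 0.1563]
tool_rot: [-3.141, 0.245, 3.016]
force: [0.6, -0.3, -1.5]
grip_width: 0.0586
finger_force: 43.7
```

```bash
cat >> place.py <<'E'
if len(sys.argv)>6:
    n="side"; im,d=bot.grab_frame(n); u,v=w2px(n,[p])[0].astype(int); np.save("hold.npy",d)
    Q=(cloud(n,d)-(o))@C; q0=(p-o)@C; m=(d>0)&(abs(Q-q0-[ox,oy,oz+.007])<[.06,.045,.007]).all(2)&(im.max(2)>110); q=Q[m]-q0
    print("held card in TCP frame x",np.percentile(q[:,0],[2,98]).round(4),"y",np.percentile(q[:,1],[2,98]).round(4),"z",np.median(q[:,2]).round(4),"tilt",np.polyfit(q[:,0],q[:,2],1)[0].round(3),len(q),"grip",s["grip_width"].round(4))
E
python3 place.py 1 0 -1.5 2 0 1
```

```text
cur [ 0.4998 -0.0217  0.1563] [ 0.31  0.37 -0.52  2.17  0.58  0.47  0.79] err tail slope: [0.0592 0.0004 0.0816]
above shift [-0.05, -0.04, -0.04] turn [-0.0, 0.0, 0.0] rows>= 0.0
near shift [-0.05, -0.04, 5.76] turn [-0.0, 0.0, 0.0] rows>= 1.4
place shift [-0.05, -0.04, 6.86] turn [-0.0, 0.0, 0.0] rows>= 0.3
[ 0.5167 -0.0243  0.0899]Traceback (most recent call last):
  File "place.py", line 17, in <module>
    print("held card in TCP frame x",np.percentile(q[:,0],[2,98]).round(4),"y",np.percentile(q[:,1],[2,98]).round(4),"z",np.median(q[:,2]).round(4),"tilt",np.polyfit(q[:,0],q[:,2],1)[0].round(3),len(q),"grip",s["grip_width"].round(4))
                                                                                                                                                                                                                 ^^^^^^^^^^^^^^^^^^^^^
AttributeError: 'float' object has no attribute 'round'
```

```bash
sed -i 's/\[0\].round(3),len(q)/[0],len(q)/; s/s\["grip_width"\].round(4)/s["grip_width"]/' place.py; python3 place.py 1 0 -1.5 2 0 1 | tail -1
```

```text
held card in TCP frame x [-0.0412  0.0447] y [-0.0347  0.0274] z 0.0115 tilt -0.006513861803214991 272 grip 0.05813617367862517
```

Request:
move_arm(
  series=[
    [[0, 0, 3], [0, 0, 0], 50],
    [[0, 0, 5.5], [0, 0, 0], 50],
    [[0, 0, 6.2], [0, 0, 0], 50],
    [[0, 0, 6.8], [0, 0, 0], 50],
    [[0, 0, 6.8], [0, 0, 0], 50],
    [[0, 0, 6.8], [0, 0, 0], 50],
  ],
)

```text
clock: 17.0
position: [0.5161, -0.0239, 0.0908]
tool_rot: [-3.141, 0.245, 3.016]
force: [0.1, 0.1, 0.3]
grip_width: 0.0585
finger_force: 43.7
```

```bash
python3 place.py 1 0 -1.5 2 0 1; python3 chk.py 0
```

```text
cur [ 0.5161 -0.0239  0.0908] [ 0.17  0.51 -0.35  2.18  0.78  0.32  0.6 ] err tail slope: [0.05   0.0003 0.0147]
up shift [-3.13, -0.01, -12.54] turn [0.0, 0.0, 0.0] rows>= 3.1
above shift [-0.04, -0.03, -6.79] turn [-0.0, 0.0, 0.001] rows>= 1.6
near shift [-0.03, -0.03, -0.99] turn [-0.0, 0.0, 0.001] rows>= 1.4
place shift [-0.03, -0.03, 0.11] turn [-0.0, 0.0, 0.001] rows>= 0.3
[ 0.5167 -0.0243  0.0899]
held card in TCP frame x [-0.054  0.058] y [-0.0365  0.0296] z 0.0112 tilt -0.014330230654295813 336 grip 0.05845848390102653
side 0 338 x [0.0004 0.0812] y [-0.032   0.0313] z(tail) 0.0179 slope 0.012
```

Request:
move_arm(
  series=[
    [[0, 0, 0.2], [0, 0, 0], 50],
    [[0, 0, 0.2], [0, 0, 0], 50],
    [[0, 0, 0.2], [0, 0, 0], 75],
    [[0, 0, 0.2], [0, 0, 0], 75],
    [[0, 0, 0.2], [0, 0, 0], 88],
    [[0, 0, 0.2], [0, 0, 0], 88],
    [[0, 0, -2], [0, 0, 0], 88],
    [[0, 0, -6], [0, 0, 0], 88],
    [[0, 0, -10], [0, 0, 0], 88],
    [[0, 0, -13], [0, 0, 0], 88],
    [[0, 0, -13], [0, 0, 0], 88],
    [[0, 0, -13], [0, 0, 0], 88],
  ],
)

```text
clock: 18.15
position: [0.4853, -0.021, 0.2178]
tool_rot: [-3.14, 0.247, 3.014]
force: [-0.2, -0.8, -0.4]
grip_width: 0.0753
finger_force: 0.0
```

```bash
python3 chk.py 1; python3 pick.py .457 -.297
```

```text
top 1 154 x [0.0919 0.1333] y [-0.0284  0.0285] z(tail) 0.0169 slope -0.1
side 0 178 x [0.0002 0.0439] y [-0.0315  0.0289] z(tail) 0.0199 slope -0.116
side 1 379 x [0.0517 0.1327] y [-0.032   0.0292] z(tail) 0.0198 slope -0.124
top [ 0.4566 -0.297 ] [ 0.482 91.925 63.842] side [ 0.4576 -0.2971] [ 0.488 93.929 65.557]
top heights 0.007 0.0082
cur [ 0.484 -0.02   0.215] [ 0.43  0.26 -0.65  2.14  0.42  0.59  0.94]
above shift [0.63, -27.79, 5.55] turn [-0.074, 0.235, -0.606] rows>= 6.8
low shift [4.54, -27.78, 21.37] turn [-0.074, 0.235, -0.606] rows>= 3.9
```

Request:
move_arm(
  series=[
    [[0.6, -27.8, 5.5], [-0.074, 0.235, -0.606], 88],
    [[0.6, -27.8, 5.5], [-0.074, 0.235, -0.606], 88],
    [[0.6, -27.8, 5.5], [-0.074, 0.235, -0.606], 88],
    [[0.6, -27.8, 5.5], [-0.074, 0.235, -0.606], 88],
    [[0.6, -27.8, 5.5], [-0.074, 0.235, -0.606], 88],
    [[0.6, -27.8, 5.5], [-0.074, 0.235, -0.606], 88],
    [[0.6, -27.8, 5.5], [-0.074, 0.235, -0.606], 88],
    [[0.6, -27.8, 5.5], [-0.074, 0.235, -0.606], 88],
    [[0.6, -27.8, 5.5], [-0.074, 0.235, -0.606], 88],
    [[4.0, -27.8, 19.1], [-0.074, 0.235, -0.606], 88],
    [[4.0, -27.8, 19.1], [-0.074, 0.235, -0.606], 88],
    [[4.0, -27.8, 19.1], [-0.074, 0.235, -0.606], 88],
    [[4.0, -27.8, 19.1], [-0.074, 0.235, -0.606], 88],
    [[4.0, -27.8, 19.1], [-0.074, 0.235, -0.606], 88],
    [[4.0, -27.8, 19.1], [-0.074, 0.235, -0.606], 88],
  ],
)

```text
clock: 19.6
position: [0.4568, -0.2962, 0.0205]
tool_rot: [3.141, -0.0, -2.658]
force: [0.3, -0.9, 0.6]
grip_width: 0.075
finger_force: 0.0
```

```bash
python3 low.py .4570 -.2970 .485; python3 chk.py 1 c1
```

```text
[ 0.4568 -0.2962  0.0205] [ 0.86  0.77 -0.55  1.93  0.66  0.63  1.94] [ 0.3 -0.9  0.6]
low shift [0.02, -0.08, 2.35] turn [0.001, -0.0, -0.001] rows>= 0.6
top 0 242 x [0.0003 0.0437] y [-0.0313  0.029 ] z(tail) 0.0165 slope -0.087
top 1 418 x [0.0526 0.1315] y [-0.0299  0.0279] z(tail) 0.0191 slope -0.137
```

View pics/c1.png

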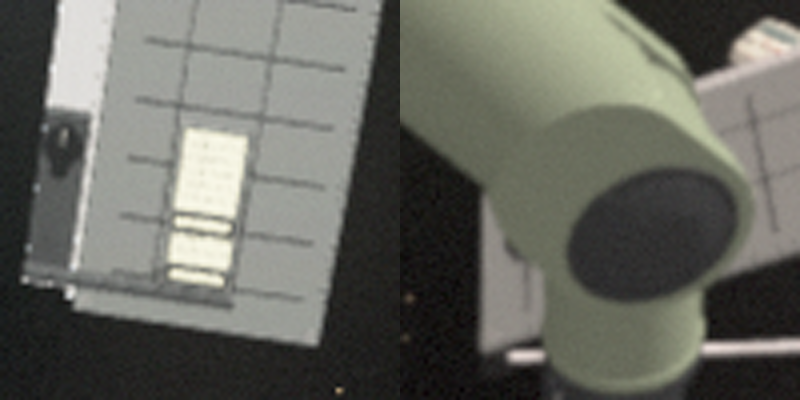

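Picture: the two holders are lapped straight between the fine lines, with their title strips at (195,278) and (203,225). Now gripping the third one.

Request:
move_arm(
  series=[
    [[0, -0.1, 1.2], [0, 0, 0], 88],
    [[0, -0.1, 2.1], [0, 0, 0], 88],
    [[0, -0.1, 2.35], [0, 0, 0], 88],
    [[0, -0.1, 2.35], [0, 0, 0], 88],
    [[0, -0.1, 2.35], [0, 0, 0], 50],
    [[0, -0.1, 2.35], [0, 0, 0], 50],
    [[0, -0.1, 2.35], [0, 0, 0], 50],
    [[0, -0.1, 2.35], [0, 0, 0], 50],
    [[0, -0.1, 2.35], [0, 0, 0], 50],
  ],
  squeeze=40,
)

```text
clock: 20.45
position: [0.4576, -0.2982, -0.0014]
tool_rot: [-3.14, 0.001, -2.659]
force: [-1.9, 0.9, 7.1]
grip_width: 0.0582
finger_force: 41.4
```

```bash
python3 place.py 2 0 -1 2.2 
```

```text
cur [ 0.4576 -0.2982 -0.0014] [ 0.84  0.8  -0.52  1.93  0.69  0.59  1.92] err tail slope: [ 0.0051 -0.3042 -0.0547]
up shift [-0.02, -0.04, -22.14] turn [0.0, 0.0, 0.0] rows>= 5.3
above shift [-20.37, 19.75, -17.69] turn [0.073, -0.235, 0.606] rows>= 6.9
near shift [-21.51, 18.96, -12.06] turn [0.073, -0.235, 0.606] rows>= 1.4
place shift [-21.73, 18.81, -10.99] turn [0.073, -0.235, 0.606] rows>= 0.3
[ 0.5626 -0.0307  0.1084]
```

Request:
move_arm(
  series=[
    [[0, 0, -4], [0, 0, 0], 50],
    [[0, 0, -8], [0, 0, 0], 50],
    [[0, 0, -12], [0, 0, 0], 50],
    [[0, 0, -16], [0, 0, 0], 50],
    [[0, 0, -20], [0, 0, 0], 50],
    [[0, 0, -22], [0, 0, 0], 50],
    [[-20.4, 19.7, -17.7], [0.073, -0.235, 0.606], 50],
    [[-20.4, 19.7, -17.7], [0.073, -0.235, 0.606], 50],
    [[-20.4, 19.7, -17.7], [0.073, -0.235, 0.606], 50],
    [[-20.4, 19.7, -17.7], [0.073, -0.235, 0.606], 50],
    [[-20.4, 19.7, -17.7], [0.073, -0.235, 0.606], 50],
    [[-20.4, 19.7, -17.7], [0.073, -0.235, 0.606], 50],
    [[-20.4, 19.7, -17.7], [0.073, -0.235, 0.606], 50],
    [[-20.4, 19.7, -17.7], [0.073, -0.235, 0.606], 50],
    [[-20.4, 19.7, -17.7], [0.073, -0.235, 0.606], 50],
    [[-20.4, 19.7, -17.7], [0.073, -0.235, 0.606], 50],
    [[-20.4, 19.7, -17.7], [0.073, -0.235, 0.606], 50],
    [[-20.4, 19.7, -17.7], [0.073, -0.235, 0.606], 50],
  ],
)

```text
clock: 21.95
position: [0.5463, -0.0302, 0.1751]
tool_rot: [-3.141, 0.244, 3.014]
force: [-0.7, 0.3, 0.3]
grip_width: 0.058
finger_force: 43.9
```

```bash
python3 place.py 2 0 -1 2.2 0 1 
```

```text
cur [ 0.5463 -0.0302  0.1751] [ 0.33  0.41 -0.53  2.05  0.52  0.55  0.89] err tail slope: [ 0.1101 -0.0016  0.0815]
above shift [0.04, 0.16, -0.04] turn [-0.001, -0.001, -0.001] rows>= 0.0
near shift [0.03, 0.17, 5.76] turn [-0.001, -0.001, -0.001] rows>= 1.4
place shift [0.03, 0.17, 6.86] turn [-0.001, -0.001, -0.001] rows>= 0.3
[ 0.5626 -0.0307  0.1084]
held card in TCP frame x [-0.0408  0.0455] y [-0.0343  0.0263] z 0.0104 tilt -0.007575203389326679 284 grip 0.057982492163846926
```

Request:
move_arm(
  series=[
    [[0.05, 0.15, 3], [0, 0, 0], 50],
    [[0.1, 0.15, 5.5], [0, 0, 0], 50],
    [[0.1, 0.15, 6.2], [0, 0, 0], 50],
    [[0.1, 0.15, 6.8], [0, 0, 0], 50],
    [[0.1, 0.15, 7.0], [0, 0, 0], 50],
    [[0.1, 0.15, 7.0], [0, 0, 0], 50],
    [[0.1, 0.15, 7.0], [0, 0, 0], 50],
    [[0.1, 0.15, 7.0], [0, 0, 0], 75],
    [[0.1, 0.15, 7.0], [0, 0, 0], 75],
    [[0.1, 0.15, 7.0], [0, 0, 0], 88],
    [[0.1, 0.15, 7.0], [0, 0, 0], 88],
    [[0.1, 0.15, 4], [0, 0, 0], 88],
    [[0.1, 0.15, 0], [0, 0, 0], 88],
    [[0.1, 0.15, -4], [0, 0, 0], 88],
    [[0.1, 0.15, -6], [0, 0, 0], 88],
    [[0.1, 0.15, -6], [0, 0, 0], 88],
    [[0.1, 0.15, -6], [0, 0, 0], 88],
  ],
)

```text
clock: 23.42
position: [0.5317, -0.0259, 0.234]
tool_rot: [-3.141, 0.246, 3.014]
force: [-0.8, 0.1, -0.2]
grip_width: 0.075
finger_force: 0.0
```

```bash
python3 chk.py 2; python3 pick.py .483 -.447
```

```text
top 2 95 x [0.1508 0.1841] y [-0.0279  0.0286] z(tail) 0.018 slope -0.113
side 0 181 x [0.0001 0.0432] y [-0.032   0.0299] z(tail) 0.0195 slope -0.112
side 1 207 x [0.0514 0.0932] y [-0.0315  0.0283] z(tail) 0.02 slope -0.126
side 2 377 x [0.1035 0.1831] y [-0.0303  0.0294] z(tail) 0.0193 slope -0.118
top [ 0.4827 -0.4471] [-0.529 92.956 63.392] side [ 0.4832 -0.4475] [-0.528 92.785 63.759]
top heights 0.0073 0.0086
cur [ 0.531 -0.025  0.232] [ 0.41  0.31 -0.61  2.02  0.4   0.67  0.99]
above shift [1.22, -42.45, 7.08] turn [0.049, 0.239, 0.4] rows>= 10.3
low shift [5.13, -42.45, 22.9] turn [0.049, 0.239, 0.4] rows>= 3.9
```

Request:
move_arm(
  series=[
    [[1.2, -42.4, 7.1], [0.049, 0.239, 0.4], 88],
    [[1.2, -42.4, 7.1], [0.049, 0.239, 0.4], 88],
    [[1.2, -42.4, 7.1], [0.049, 0.239, 0.4], 88],
    [[1.2, -42.4, 7.1], [0.049, 0.239, 0.4], 88],
    [[1.2, -42.4, 7.1], [0.049, 0.239, 0.4], 88],
    [[1.2, -42.4, 7.1], [0.049, 0.239, 0.4], 88],
    [[1.2, -42.4, 7.1], [0.049, 0.239, 0.4], 88],
    [[1.2, -42.4, 7.1], [0.049, 0.239, 0.4], 88],
    [[1.2, -42.4, 7.1], [0.049, 0.239, 0.4], 88],
    [[1.2, -42.4, 7.1], [0.049, 0.239, 0.4], 88],
    [[1.2, -42.4, 7.1], [0.049, 0.239, 0.4], 88],
    [[1.2, -42.4, 7.1], [0.049, 0.239, 0.4], 88],
    [[1.2, -42.4, 7.1], [0.049, 0.239, 0.4], 88],
    [[4.6, -42.4, 20.7], [0.049, 0.239, 0.4], 88],
    [[4.6, -42.4, 20.7], [0.049, 0.239, 0.4], 88],
    [[4.6, -42.4, 20.7], [0.049, 0.239, 0.4], 88],
    [[4.6, -42.4, 20.7], [0.049, 0.239, 0.4], 88],
    [[4.6, -42.4, 20.7], [0.049, 0.239, 0.4], 88],
    [[4.6, -42.4, 20.7], [0.049, 0.239, 0.4], 88],
  ],
)

```text
clock: 25.2
position: [0.4841, -0.446, 0.0216]
tool_rot: [3.141, 0.001, 2.614]
force: [-0.1, 0.3, 1.0]
grip_width: 0.075
finger_force: 0.0
```

```bash
python3 low.py .4829 -.4473 -.528; python3 chk.py 2
```

```text
[ 0.4841 -0.446   0.0216] [ 0.88  0.85 -0.35  1.62  0.39  0.74  1.39] [-0.1  0.3  1. ]
low shift [0.04, -0.18, 2.46] turn [0.001, 0.001, 0.001] rows>= 0.6
top 0 248 x [0.0004 0.0444] y [-0.0307  0.03  ] z(tail) 0.0168 slope -0.093
top 1 253 x [0.051  0.0939] y [-0.0302  0.0281] z(tail) 0.0196 slope -0.162
top 2 442 x [0.1033 0.1817] y [-0.0291  0.0287] z(tail) 0.0181 slope -0.115
side 2 66 x [0.1377 0.1846] y [-0.0037  0.0304] z(tail) 0.0197 slope -0.121
```

Request:
move_arm(
  series=[
    [[0, -0.2, 1.2], [0, 0, 0], 88],
    [[0, -0.2, 2.1], [0, 0, 0], 88],
    [[0, -0.2, 2.4], [0, 0, 0], 88],
    [[0, -0.2, 2.4], [0, 0, 0], 88],
    [[0, -0.2, 2.4], [0, 0, 0], 50],
    [[0, -0.2, 2.4], [0, 0, 0], 50],
    [[0, -0.2, 2.4], [0, 0, 0], 50],
    [[0, -0.2, 2.4], [0, 0, 0], 50],
    [[0, -0.2, 2.4], [0, 0, 0], 50],
  ],
  squeeze=40,
)

```text
clock: 26.05
position: [0.4825, -0.4485, -0.0027]
tool_rot: [3.141, 0.002, 2.613]
force: [-1.5, 1.0, 6.1]
grip_width: 0.0586
finger_force: 43.2
```

```bash
python3 place.py 3 0 -1 2.2 -1
```

```text
cur [ 0.4825 -0.4485 -0.0027] [ 0.88  0.89 -0.34  1.62  0.41  0.7   1.38] err tail slope: [ 0.04   -0.407  -0.0702]
up shift [-0.04, 0.01, -22.27] turn [0.0, 0.0, 0.0] rows>= 5.3
above shift [11.47, 41.26, -19.64] turn [-0.049, -0.239, -0.4] rows>= 10.3
near shift [10.19, 41.81, -14.01] turn [-0.049, -0.239, -0.4] rows>= 1.4
place shift [9.95, 41.91, -12.94] turn [-0.049, -0.239, -0.4] rows>= 0.3
[ 0.6077 -0.0364  0.1268]
```

Request:
move_arm(
  series=[
    [[0, 0, -4], [0, 0, 0], 50],
    [[0, 0, -8], [0, 0, 0], 50],
    [[0, 0, -12], [0, 0, 0], 50],
    [[0, 0, -16], [0, 0, 0], 50],
    [[0, 0, -20], [0, 0, 0], 50],
    [[0, 0, -23], [0, 0, 0], 50],
    [[11.5, 41.3, -19.6], [-0.049, -0.239, -0.4], 50],
    [[11.5, 41.3, -19.6], [-0.049, -0.239, -0.4], 50],
    [[11.5, 41.3, -19.6], [-0.049, -0.239, -0.4], 50],
    [[11.5, 41.3, -19.6], [-0.049, -0.239, -0.4], 50],
    [[11.5, 41.3, -19.6], [-0.049, -0.239, -0.4], 50],
    [[11.5, 41.3, -19.6], [-0.049, -0.239, -0.4], 50],
    [[11.5, 41.3, -19.6], [-0.049, -0.239, -0.4], 50],
    [[11.5, 41.3, -19.6], [-0.049, -0.239, -0.4], 50],
    [[11.5, 41.3, -19.6], [-0.049, -0.239, -0.4], 50],
    [[11.5, 41.3, -19.6], [-0.049, -0.239, -0.4], 50],
    [[11.5, 41.3, -19.6], [-0.049, -0.239, -0.4], 50],
    [[11.5, 41.3, -19.6], [-0.049, -0.239, -0.4], 50],
    [[11.5, 41.3, -19.6], [-0.049, -0.239, -0.4], 50],
    [[11.5, 41.3, -19.6], [-0.049, -0.239, -0.4], 50],
  ],
)

```text
clock: 27.72
position: [0.5907, -0.0347, 0.1928]
tool_rot: [-3.141, 0.244, 3.014]
force: [0.1, -0.5, -1.2]
grip_width: 0.0585
finger_force: 43.5
```

```bash
python3 place.py 3 0 -1 2.2 -1 1 
```

```text
cur [ 0.5907 -0.0347  0.1928] [ 0.33  0.45 -0.51  1.92  0.47  0.64  0.97] err tail slope: [ 0.158  -0.0004  0.0813]
above shift [-0.06, 0.04, -0.07] turn [-0.0, -0.001, -0.001] rows>= 0.0
near shift [-0.07, 0.05, 5.73] turn [-0.0, -0.001, -0.001] rows>= 1.4
place shift [-0.07, 0.05, 6.83] turn [-0.0, -0.001, -0.001] rows>= 0.3
[ 0.6077 -0.0364  0.1268]
held card in TCP frame x [-0.0413  0.045 ] y [-0.0347  0.0262] z 0.0115 tilt -0.009503103266441645 295 grip 0.05846244114315669
```

Request:
move_arm(
  series=[
    [[0, 0, 3], [0, 0, 0], 50],
    [[0, 0, 5.5], [0, 0, 0], 50],
    [[0, 0, 6.2], [0, 0, 0], 50],
    [[0, 0, 6.8], [0, 0, 0], 50],
    [[0, 0, 7.0], [0, 0, 0], 50],
    [[0, 0, 7.0], [0, 0, 0], 50],
    [[0, 0, 7.0], [0, 0, 0], 50],
    [[0, 0, 7.0], [0, 0, 0], 75],
    [[0, 0, 7.0], [0, 0, 0], 75],
    [[0, 0, 7.0], [0, 0, 0], 88],
    [[0, 0, 7.0], [0, 0, 0], 88],
    [[0, 0, 4], [0, 0, 0], 88],
    [[0, 0, 0], [0, 0, 0], 88],
    [[0, 0, -4], [0, 0, 0], 88],
    [[0, 0, -5], [0, 0, 0], 88],
    [[0, 0, -5], [0, 0, 0], 88],
    [[0, 0, -5], [0, 0, 0], 88],
  ],
)

```text
clock: 29.18
position: [0.579, -0.0326, 0.2419]
tool_rot: [-3.142, 0.245, 3.015]
force: [-0.8, 0.2, -0.3]
grip_width: 0.0753
finger_force: 0.0
```

```bash
python3 chk.py 3; python3 pick.py .612 -.343; python3 - <<'E'
from h import *
im,d=bot.grab_frame("top"); u,v=w2px("top",[[.60,-.35,.007]])[0].astype(int)
cv2.imwrite("pics/last.png",cv2.resize(im[v-35:v+35,u-45:u+45,::-1],(540,420),interpolation=cv2.INTER_CUBIC))
print(u,v)
for r in bot.trace("top","card_1"):
    if r["conf"]>.3: m=r["mask"]&(d>0); print(round(r["conf"],2),np.median(cloud("top",d)[m],0).round(3),im[m].mean(0).round())
E
```

```text
top 0 168 x [0.0004 0.0437] y [-0.0194  0.0359] z(tail) 0.0172 slope -0.105
top 1 29 x [0.0511 0.0681] y [0.0068 0.0286] z(tail) 0.0186 slope -0.017
top 3 19 x [0.2143 0.2347] y [-0.0047  0.0287] z(tail) 0.0173 slope -0.095
side 0 185 x [0.0003 0.0445] y [-0.0314  0.029 ] z(tail) 0.0206 slope -0.145
side 1 213 x [0.0511 0.0933] y [-0.0308  0.0287] z(tail) 0.0204 slope -0.15
side 2 206 x [0.1022 0.1442] y [-0.0302  0.0283] z(tail) 0.0191 slope -0.107
side 3 379 x [0.1517 0.2327] y [-0.0305  0.0299] z(tail) 0.02 slope -0.135
top [ 0.6225 -0.3754] [ -1.482 126.542 102.292] side [ 0.6161 -0.3451] [6.7000e-02 9.3966e+01 6.5252e+01]
top heights 0.0027 0.0041
cur [ 0.579 -0.032  0.24 ] [ 0.37  0.37 -0.57  1.9   0.4   0.73  1.03]
above shift [-6.5, -33.5, 9.85] turn [0.164, 0.203, 1.348] rows>= 11.0
low shift [-2.6, -33.5, 25.67] turn [0.164, 0.203, 1.348] rows>= 3.9
376 168
0.92 [0.437 0.588 0.007] [131.  86.  56.]
0.69 [ 0.615 -0.344  0.007] [219. 219. 209.]
0.62 [ 0.642 -0.023  0.142] [199. 201. 184.]
0.56 [ 0.448 -0.009  0.072] [205. 204. 187.]
```

View pics/last.png

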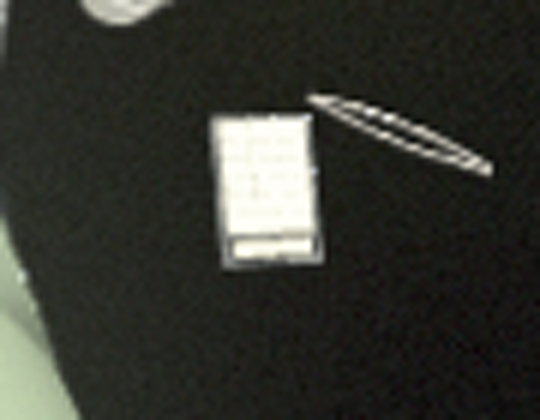

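The crop shows the last white holder, centre about (267,190), title strip at (272,247), with the tip of the forceps 8 mm beyond its head's right corner at (312,98). Top-fit merged with the forceps, so I'll use the corners I read from this crop.

```bash
python3 - <<'E'
from h import *
q=(np.array([[210,115],[312,113],[325,263],[224,268]],float)+.5)/6-.5+[331,133]
W=onplane("top",q,[0,0,.007],np.array([0,0,1.]))[:,:2]; l=(W[0]+W[1]-W[2]-W[3])/2; w=W[0]-W[1]+W[3]-W[2]
print(W.mean(0).round(4),np.arctan2(l[1],l[0]),np.linalg.norm(l),np.linalg.norm(w)/2)
E
python3 pick.py .6145 -.344 .07|tail -3
```

```text
[ 0.6146 -0.3458] 0.07243416043101888 0.09125937504387112 0.061808477300922614
cur [ 0.579 -0.032  0.241] [ 0.37  0.37 -0.57  1.9   0.4   0.73  1.03]
above shift [-5.31, -30.5, 9.62] turn [-0.023, 0.242, -0.195] rows>= 7.8
low shift [-1.39, -30.5, 25.44] turn [-0.023, 0.242, -0.195] rows>= 3.9
```

Request:
move_arm(
  series=[
    [[-5.3, -30.6, 9.6], [-0.023, 0.242, -0.195], 82],
    [[-5.3, -30.6, 9.6], [-0.023, 0.242, -0.195], 82],
    [[-5.3, -30.6, 9.6], [-0.023, 0.242, -0.195], 82],
    [[-5.3, -30.6, 9.6], [-0.023, 0.242, -0.195], 82],
    [[-5.3, -30.6, 9.6], [-0.023, 0.242, -0.195], 82],
    [[-5.3, -30.6, 9.6], [-0.023, 0.242, -0.195], 82],
    [[-5.3, -30.6, 9.6], [-0.023, 0.242, -0.195], 82],
    [[-5.3, -30.6, 9.6], [-0.023, 0.242, -0.195], 82],
    [[-5.3, -30.6, 9.6], [-0.023, 0.242, -0.195], 82],
    [[-5.3, -30.6, 9.6], [-0.023, 0.242, -0.195], 82],
    [[-1.9, -30.6, 23.2], [-0.023, 0.242, -0.195], 82],
    [[-1.9, -30.6, 23.2], [-0.023, 0.242, -0.195], 82],
    [[-1.9, -30.6, 23.2], [-0.023, 0.242, -0.195], 82],
    [[-1.9, -30.6, 23.2], [-0.023, 0.242, -0.195], 82],
    [[-1.9, -30.6, 23.2], [-0.023, 0.242, -0.195], 82],
    [[-1.9, -30.6, 23.2], [-0.023, 0.242, -0.195], 82],
  ],
)

```text
clock: 30.92
position: [0.6149, -0.3444, 0.0218]
tool_rot: [-3.141, 0.001, -3.071]
force: [-0.3, 0.2, 1.3]
grip_width: 0.0698
finger_force: 0.0
```

```bash
python3 low.py .6145 -.3455 .072; python3 chk.py 3
```

```text
[ 0.6149 -0.3444  0.0218] [ 0.7   0.93 -0.47  1.47  0.5   0.86  1.71] [-0.3  0.2  1.3]
low shift [0.05, -0.11, 2.48] turn [-0.0, 0.001, -0.002] rows>= 0.6
top 0 249 x [0.0004 0.0445] y [-0.0316  0.0295] z(tail) 0.0173 slope -0.101
top 1 249 x [0.0515 0.0937] y [-0.0303  0.0282] z(tail) 0.019 slope -0.137
top 2 243 x [0.1031 0.144 ] y [-0.029   0.0287] z(tail) 0.0185 slope -0.117
top 3 450 x [0.1516 0.2307] y [-0.0298  0.0284] z(tail) 0.019 slope -0.133
side 0 181 x [0.0002 0.0433] y [-0.0325  0.0294] z(tail) 0.0203 slope -0.133
side 1 213 x [0.0512 0.0937] y [-0.032   0.0278] z(tail) 0.0202 slope -0.124
side 2 187 x [0.1021 0.1434] y [-0.0309  0.0279] z(tail) 0.019 slope -0.105
side 3 23 x [0.1509 0.1682] y [-0.0318 -0.0179] z(tail) 0.0185 slope -0.46
```

Request:
move_arm(
  series=[
    [[0, -0.1, 1.2], [0, 0, 0], 82],
    [[0, -0.1, 2.1], [0, 0, 0], 82],
    [[0, -0.1, 2.4], [0, 0, 0], 82],
    [[0, -0.1, 2.4], [0, 0, 0], 82],
    [[0, -0.1, 2.4], [0, 0, 0], 50],
    [[0, -0.1, 2.4], [0, 0, 0], 50],
    [[0, -0.1, 2.4], [0, 0, 0], 50],
    [[0, -0.1, 2.4], [0, 0, 0], 50],
    [[0, -0.1, 2.4], [0, 0, 0], 50],
  ],
  squeeze=40,
)

```text
clock: 31.77
position: [0.6145, -0.3462, -0.0029]
tool_rot: [-3.141, 0.002, -3.072]
force: [-1.7, -0.8, 4.6]
grip_width: 0.0583
finger_force: 43.3
```

```bash
python3 place.py 4 0 -1 2.2 -1
```

```text
cur [ 0.6145 -0.3462 -0.0029] [ 0.7   0.96 -0.46  1.47  0.52  0.83  1.7 ] err tail slope: [ 0.1474 -0.3152 -0.1138]
up shift [-0.03, -0.02, -22.29] turn [0.0, 0.0, 0.0] rows>= 5.3
above shift [-4.41, 30.36, -21.55] turn [0.023, -0.242, 0.195] rows>= 7.4
near shift [-5.78, 30.09, -15.92] turn [0.023, -0.242, 0.195] rows>= 1.4
place shift [-6.04, 30.04, -14.86] turn [0.023, -0.242, 0.195] rows>= 0.3
[ 0.6537 -0.0422  0.1455]
```

Request:
move_arm(
  series=[
    [[0, 0, -4], [0, 0, 0], 50],
    [[0, 0, -8], [0, 0, 0], 50],
    [[0, 0, -12], [0, 0, 0], 50],
    [[0, 0, -16], [0, 0, 0], 50],
    [[0, 0, -20], [0, 0, 0], 50],
    [[0, 0, -24], [0, 0, 0], 50],
    [[0, 0, -25], [0, 0, 0], 50],
    [[-4.4, 30.4, -21.5], [0.023, -0.242, 0.195], 50],
    [[-4.4, 30.4, -21.5], [0.023, -0.242, 0.195], 50],
    [[-4.4, 30.4, -21.5], [0.023, -0.242, 0.195], 50],
    [[-4.4, 30.4, -21.5], [0.023, -0.242, 0.195], 50],
    [[-4.4, 30.4, -21.5], [0.023, -0.242, 0.195], 50],
    [[-4.4, 30.4, -21.5], [0.023, -0.242, 0.195], 50],
    [[-4.4, 30.4, -21.5], [0.023, -0.242, 0.195], 50],
    [[-4.4, 30.4, -21.5], [0.023, -0.242, 0.195], 50],
    [[-4.4, 30.4, -21.5], [0.023, -0.242, 0.195], 50],
    [[-4.4, 30.4, -21.5], [0.023, -0.242, 0.195], 50],
    [[-4.4, 30.4, -21.5], [0.023, -0.242, 0.195], 50],
  ],
)

```text
clock: 33.27
position: [0.6368, -0.0404, 0.2114]
tool_rot: [-3.141, 0.244, 3.015]
force: [0.3, -1.0, -0.8]
grip_width: 0.0584
finger_force: 43.6
```

```bash
python3 place.py 4 0 -1 2.2 -1 1; python3 chk.py 3|grep side
```

```text
cur [ 0.6368 -0.0404  0.2114] [ 0.32  0.49 -0.51  1.79  0.45  0.72  1.02] err tail slope: [ 0.2081 -0.0003  0.0811]
above shift [-0.06, 0.03, -0.09] turn [-0.0, -0.001, -0.0] rows>= 0.0
near shift [-0.06, 0.04, 5.71] turn [-0.0, -0.001, -0.0] rows>= 1.4
place shift [-0.06, 0.04, 6.81] turn [-0.0, -0.001, -0.0] rows>= 0.3
[ 0.6537 -0.0422  0.1455]
held card in TCP frame x [-0.0397  0.0466] y [-0.0339  0.0276] z 0.0118 tilt -0.005641172493309327 302 grip 0.05842558402879666
side 0 181 x [0.0004 0.0443] y [-0.0325  0.0268] z(tail) 0.0213 slope -0.171
side 1 213 x [0.0514 0.0943] y [-0.0319  0.0285] z(tail) 0.02 slope -0.125
side 2 207 x [0.1021 0.1444] y [-0.0313  0.0296] z(tail) 0.0194 slope -0.114
side 3 374 x [0.1525 0.2329] y [-0.0301  0.0287] z(tail) 0.02 slope -0.134
```

Request:
move_arm(
  series=[
    [[0.1, 0, 3], [0, 0, 0], 50],
    [[0.1, 0, 5.5], [0, 0, 0], 50],
    [[0.1, 0, 6.2], [0, 0, 0], 50],
    [[0.1, 0, 6.8], [0, 0, 0], 50],
    [[0.1, 0, 7.0], [0, 0, 0], 50],
    [[0.1, 0, 7.0], [0, 0, 0], 50],
    [[0.1, 0, 7.0], [0, 0, 0], 50],
    [[0.1, 0, 7.0], [0, 0, 0], 75],
    [[0.1, 0, 7.0], [0, 0, 0], 75],
    [[0.1, 0, 7.0], [0, 0, 0], 88],
    [[0.1, 0, 7.0], [0, 0, 0], 88],
    [[0.1, 0, 4], [0, 0, 0], 88],
    [[0.1, 0, 0], [0, 0, 0], 88],
    [[0.1, 0, -4], [0, 0, 0], 88],
    [[0, -15, -4], [0, 0, 0], 88],
    [[0, -25, -4], [0, 0, 0], 88],
    [[0, -25, -4], [0, 0, 0], 88],
    [[0, -25, -4], [0, 0, 0], 88],
    [[0, -25, -4], [0, 0, 0], 88],
    [[0, -25, -4], [0, 0, 0], 88],
  ],
)

```text
clock: 35.08
position: [0.5951, -0.2886, 0.2506]
tool_rot: [-3.142, 0.244, 3.015]
force: [0.8, -0.9, -0.3]
grip_width: 0.0754
finger_force: 0.0
```

```bash
python3 chk.py 4; python3 - <<'E'
from h import *
im,d=bot.grab_frame("top"); cv2.imwrite("pics/end.png",cv2.resize(im[60:300,70:430,::-1],(800,533),interpolation=cv2.INTER_CUBIC))
for r in bot.trace("top","card_1"):
    if r["conf"]>.3: m=r["mask"]&(d>0); print(round(r["conf"],2),np.median(cloud("top",d)[m],0).round(3),im[m].mean(0).round())
E
python3 bar.py
```

```text
top 0 242 x [0.0004 0.044 ] y [-0.0316  0.0279] z(tail) 0.0168 slope -0.092
top 1 250 x [0.0516 0.0936] y [-0.0301  0.028 ] z(tail) 0.0198 slope -0.173
top 2 248 x [0.1023 0.1444] y [-0.0289  0.0287] z(tail) 0.0182 slope -0.11
top 3 269 x [0.1511 0.1941] y [-0.0302  0.0286] z(tail) 0.0186 slope -0.124
top 4 441 x [0.2018 0.2802] y [-0.0286  0.0278] z(tail) 0.0184 slope -0.123
side 0 189 x [0.0001 0.0436] y [-0.032   0.0346] z(tail) 0.0203 slope -0.135
side 1 211 x [0.0516 0.0936] y [-0.033   0.0287] z(tail) 0.0203 slope -0.134
side 2 205 x [0.1031 0.1442] y [-0.0301  0.0306] z(tail) 0.0192 slope -0.104
side 3 211 x [0.1513 0.1938] y [-0.0303  0.0275] z(tail) 0.0194 slope -0.113
side 4 31 x [0.2012 0.2184] y [-0.0313 -0.0087] z(tail) 0.0179 slope -0.311
0.95 [0.438 0.585 0.007] [131.  86.  56.]
0.86 [ 0.585 -0.035  0.129] [206. 205. 190.]
0.84 [ 0.496 -0.023  0.092] [207. 207. 191.]
0.8 [ 0.651 -0.043  0.152] [216. 215. 199.]
0.73 [0.497 0.228 0.007] [ 72. 195. 183.]
0.71 [ 0.449 -0.019  0.073] [202. 201. 186.]
0.6 [ 0.541 -0.028  0.11 ] [208. 207. 192.]
[ 0.2575 -0.2497  0.1122] [-0.6  1.1  0.5] [0.04 0.19 0.01] 0.07505632312856254 [ 0.79  0.5  -0.57  1.67  0.3   0.81  1.57]
top bar top 174 [0.0226 0.0013 0.0199] [-0.0074  0.0753]
side bar top 201 [ 0.051  -0.0043  0.0201] [-0.0067  0.0777]
```

View pics/end.png

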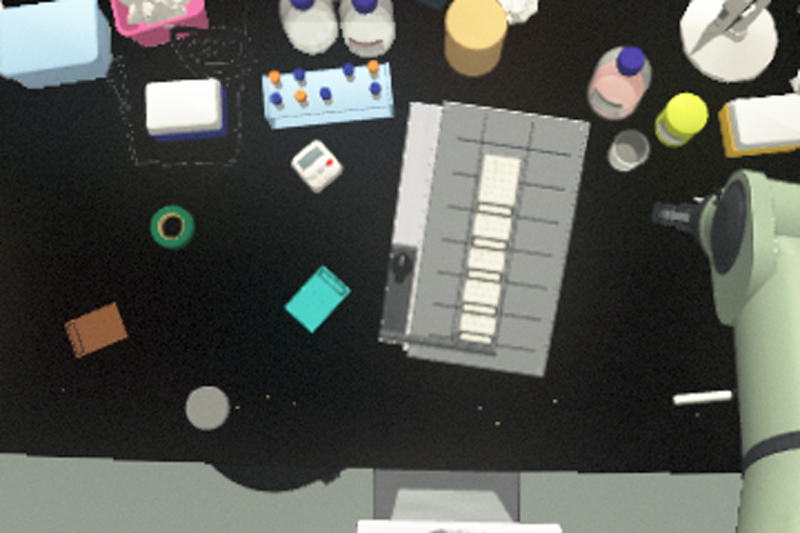

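The picture shows all five holders lapped straight between the fine lines, from the stop at (478,338) up to (500,178). Only the brown (97,330) and turquoise (318,298) look-alikes are left on the bench, and the knob bar at (402,262) points uphill.

```bash
python3 -c "
from workcell import bot
print(bot.job_done())"
```

```text
the job is handed in; nothing more can be done
None
```

The job is handed in, with no verdict returned: the foot stop is clamped with its face on the lowest line, and all five white holders lie in one lapped row on lines 1 to 5, each tail measured within about 3 mm of its line; I moved nothing else on the bench.

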